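Stand the flashlight in its wind-up charging dock and give it one charge

TASK

Stand the black flashlight upright in the blue cup of the charging dock, lens up and tail resting on the cup's floor, and let go of it. Then pull the dock's red-handled lever all the way to its stop, towards the front of the dock, and ease it slowly all the way back to rest without letting it fly back. Leave the bottle, the case and the filter holders where they are.

Things in the scene. Friction and masses are not known exactly. Their poses are not given: they have to be found in the camera images.
- flashlight: Black flashlight, 150 mm long, about 180 g, lying with its lens towards the robot (within 0.7 rad), axis 19 mm above the table. Origin on its axis at mid-length, +x to the lens (end at +75 mm; tail end at -75 mm). Hexagonal rubber ends, 38 mm across flats, 44 across corners: tail -75 to -57 mm, head +45 to +75 mm; between them a round barrel 30 mm in diameter, yellow ring near the tail.
- flashlight_tail (a point): Centre of the flashlight's flat tail face, 75 mm behind its origin; x axis as the flashlight's. A yellow ring marks the barrel's tail end, an orange switch its lens end.
- dock: White charging dock fixed to the table, base 120 mm (x) by 220 mm (y) by 20 mm high; origin at the centre of its underside, z up. Its front faces its -x, which looks roughly towards the robot. The blue cup stands at y = -64 mm, the lever's housing (50 by 46 mm, 67 mm high) at y = +66 mm.
- cup_floor (a point): Centre of the flat inner floor of the blue round cup, 25 mm above the table. The cup has straight sides: 51 mm inner and 59 mm outer diameter.
- cup_rim (a point): Centre of the cup's open mouth, 75 mm above the table, 50 mm above its inner floor.
- lever (a joint): Angle of the dock's lever, rad. 0 = at rest, leaning 0.35 rad from upright to the dock's back; grows as the handle is pulled to the front (dock -x); stop at 0.95 (leaning 0.6 rad to the front). A damped spring drives it back to 0: about 1 N at the handle at rest, 7 N at the stop. Let go far from rest it flies back at several rad/s; within 0.1 rad of rest it closes gently.
- lever_hinge (a point): Point on the lever's hinge axis in the middle of the lever, 45 mm above the table; the axis lies along the dock's y.
- lever_bar (a point): Centre of the lever's red cross handle: a round bar along the dock's y, 70 mm long, 16 mm in diameter, 115 mm from the hinge axis, carried at its middle by a steel stem 9 mm thick (a T). At rest it is 153 mm above the table and 39 mm behind the hinge (dock +x); at the stop 140 mm above the table and 65 mm in front of it. It can be gripped, or drawn with the fingers behind it.
- bottle: Clear glass bottle with a cork, 62 mm in diameter, 172 mm tall, standing; origin at the centre of its underside. To be left alone.
- case: Slim aluminium case with a sliding lid, 115 by 58 by 15 mm, lying; origin at the centre of its underside, x along its length. To be left alone.
- holder1: White plastic hearing aid filter holder, a flat stick 70 mm long, 18 mm wide, 7 mm high, lying; origin underneath, near its middle. To be left alone.
- holder2: Green plastic hearing aid filter holder, a flat stick 70 mm long, 18 mm wide, 7 mm high, lying; origin underneath, near its middle. To be left alone.
- holder3: Orange plastic hearing aid filter holder, a flat stick 70 mm long, 18 mm wide, 7 mm high, lying; origin underneath, near its middle. To be left alone.
Things that resemble listed ones, but are neither listed nor needed, are in the scene too. What is shaped like the flashlight but green or white is not meant.

How it is judged:
By the outcome, as a careful person would: the job done as asked, in the order asked, and still so for the second after the job is handed in, with the robot touching nothing.
It also fails if it takes over 69 s, if anything falls off the work surface, if the arm or the gripper's body presses on something with over 40 N, if the wrist force passes 120 N, or if a joint passes its speed limit or range.

ROBOT

A 6-joint arm with a two-finger parallel gripper is mounted at the origin on the work surface. World frame = base frame: x ahead of the robot, y to its left, z up, the work surface at z = 0. Lengths are in mm, angles in rad, forces in N, time in s.
With the tool pointing down it reaches from about 275 to 750 mm from the base axis. Payload 10.2 kg.
Tool frame: the origin (TCP) lies midway between the tips of the shut fingers; the grasp point (between the pads) lies 19 mm behind it; z points along the fingers, y is the line along which they close (so a half turn about z gives the same grasp; the last joint's range is limited). The gripper opens to 85 mm and grips with 20 to 120 N. Pads are 22 mm wide; open, the fingers measure 114 mm over their backs; the gripper's body (76 mm by 85 mm) begins 54 mm behind the grasp point. The pads swing forward as they close: fully open they stand 13 mm farther back than shut.
Start: joints at [1.035, 0.313, 1.498, -0, 1.331, -0.223], TCP at [161.568, 499.527, 231.294] pointing down, gripper open.
Joint ranges: [-2.94, 2.94], [-0.97, 2.17], [0.19, 2.56], [-1.23, 4.37], [0.02, 3.11], [-2.88, 2.88]. Speed limits (rad/s): [2.39, 2.39, 3.01, 3.14, 3.14, 3.14].

INTERFACE

Orientations are given as a unit quaternion [w, x, y, z].
In Python, from rig import ctrl gives the robot as it stands.
- The arm moves only by the tool arm_command, never from a script. Its argument "increments" is a list of rows, each an object with "dr": the turn, a rotation vector about the tool's x, y, z in units of pi/4 rad (1.0 is pi/4 rad), a list of three; "offset": the shift along the tool's x, y, z in units of 120 mm (1.0 is 120 mm), a list of three; "hand": the opening, from -1 (shut) to 1 (fully open). A call has 1 to 8 rows; each row shifts and turns the commanded pose from where the row before left it, along the tool's axes as they then stand; what a row does not reach is not made up. A row lasts 1/10 s, in which the tool goes at most 50 mm and 8.59 degrees, less where a joint would pass 70% of its speed; a pose out of reach is approached as far as the arm can. A call with a number of a shift or a turn outside -1 to 1 is refused whole. A call with a gripper value outside its range is refused whole. The fingers move at their own pace and stop on an object; "grip_force" is the grip in N (left out, the last holds). Time passes only in rows, so rows that do not move let the fingers close. It gives the time, the measured TCP pose, the force, the opening and the grip force at its end, in the units of the state.
- ctrl.sense(): the state, without advancing time (a new reading comes with each control period).
- ctrl.capture(name): name is "side" or "top" or "wrist"; returns the picture (480x640x3 uint8, red, green, blue); there is no depth.
- ctrl.camera_info(name): a dict with "K" (3x3 intrinsics, pixels), "R" (3x3) and "t" (3): a world point X has camera coordinates R X + t. Camera axes: x right, y down, z forward; pixel columns grow to the right and rows downward; lengths in mm; the calibration is good to about 2 mm. A picture is of the moment at which its call begins: read the wrist's pose just before it. camera_info takes no time and is no camera call; for the wrist camera it gives the pose at the moment of the call.
- ctrl.finish_job(): hands the job in; it is judged then, once.
The state is a dict: "time_s": time; "joints": joint angles; "dq": joint speeds; "tau": joint torques, N m; "eef_pos": TCP position; "ee_rot": TCP orientation; "force": force on the tool from outside, world axes, zero at the start; "wrist_torque": the same for the moment, N m; "grip_width": opening from 0.0 (shut) to 1.0 (fully open); "grip_force": force on a finger pad.
Only numpy, scipy, OpenCV 4.12 (cv2) and the standard library are available. Lean on these libraries where they do the work, as an engineer would, in place of code of your own. Each camera call takes 0.05 s, during which the arm holds its last target. There are 200 camera calls.

## Working session

There is one attempt and no reset: what is moved stays moved. The work goes in short steps, Python scripts to look and compute and a tool call to move; the robot and the scene stay as the last step left them, time stands still between calls to the robot, and variables do not carry over. Pictures are saved under pics/ and viewed, at most 10 in all, crops included, and the job is handed in when it is done.

Besides the shell and the picture viewer there is one more tool, called after ">>>" as name(argument=value, ...) on one line, values as JSON. arm_command: Moves the arm, as the interface text tells. Shifts and turns lie within -1 to 1; 1 stands for 120 mm of shift or pi/4 rad of turn. Its arguments: {"type":"object","properties":{"increments":{"type":"array"},"grip_force":{"type":"number"}},"required":["increments"]}

```bash
ls; mkdir -p pics; python3 - <<'E'
from rig import ctrl
import cv2,numpy as np
for n in ["side","top"]:
    im=ctrl.capture(n); cv2.imwrite(f"pics/{n}0.png",im[:,:,::-1])
    c=ctrl.camera_info(n); print(n,np.round(c["K"],1).tolist(),np.round(c["R"],3).tolist(),np.round(c["t"],1).tolist())
s=ctrl.sense(); print(s)
E
```

```text
pics
side [[550.8, 0.0, 318.5], [0.0, 550.8, 237.6], [0.0, 0.0, 1.0]] [[0.934, -0.357, 0.015], [-0.235, -0.645, -0.727], [0.269, 0.675, -0.687]] [-542.3, 136.9, 1145.2]
top [[498.6, 0.0, 322.6], [0.0, 498.6, 236.0], [0.0, 0.0, 1.0]] [[0.005, -1.0, 0.009], [-0.986, -0.007, -0.166], [0.166, -0.008, -0.986]] [-109.6, 564.1, 1355.1]
{'time_s': 0.1, 'joints': array([ 1.03460982e+00,  3.13416670e-01,  1.49837600e+00,  9.93664459e-06,
        1.33101639e+00, -2.23389645e-01]), 'dq': array([-1.31998745e-03, -1.71815511e-03, -1.42447939e-03,  9.74413814e-04,
        1.69771209e-03,  5.43071990e-06]), 'tau': array([ 1.42937795e-03, -4.12897611e+01, -2.60138029e+01, -2.44955772e-04,
        3.10228708e-03,  1.89978874e-05]), 'eef_pos': array([161.43264946, 499.3138187 , 230.77512683]), 'ee_rot': array([-2.29956543e-04,  1.55762754e-01,  9.87794308e-01, -5.63074722e-04]), 'force': array([-0.42511965, -0.02927796, -0.66099269]), 'wrist_torque': array([-0.03458095, -0.03116978,  0.02634114]), 'grip_force': 0.0, 'grip_width': 0.9993867346939884}
```

View pics/side0.png

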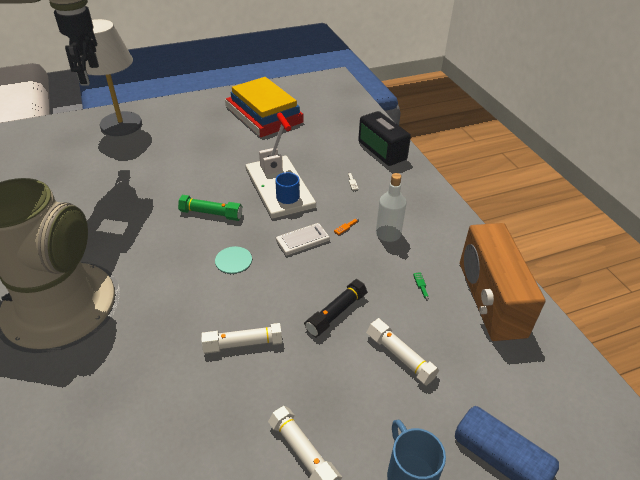

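View pics/top0.png

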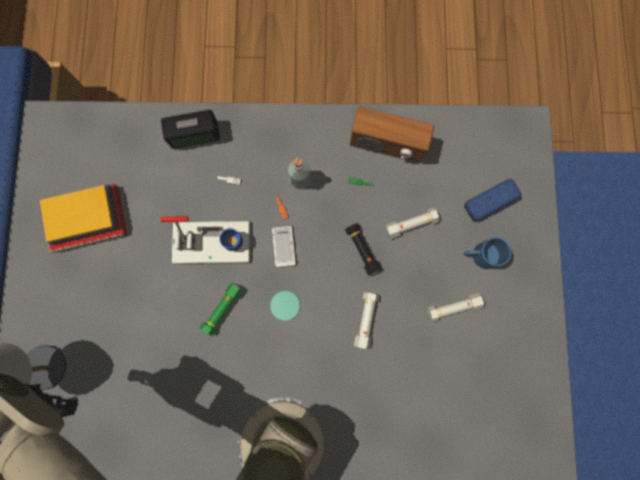

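Seen: the black flashlight is at side (337,307) / top (363,250), with its tail (yellow ring) at top (352,231) and its lens at (374,270).

Could be confused with it:
- green flashlight, side (210,207)
- white flashlights, side (242,338), (402,350) and (305,445)
- for the cup, the blue mug at side (417,455); the dock's cup is at side (288,187) / top (231,239)

Lever bar: side (284,122), top (174,219). I'll check these in one close composite.

```bash
python3 - <<'E'
import cv2,numpy as np
s=cv2.imread("pics/side0.png");t=cv2.imread("pics/top0.png")
def c(im,x,y,w,h): return cv2.resize(im[y:y+h,x:x+w],(400,300),interpolation=cv2.INTER_CUBIC)
o=np.vstack([np.hstack([c(s,297,273,80,60),c(s,235,105,160//1,120)]),np.hstack([c(t,323,220,80,60),c(t,155,200,120,90)])])
cv2.imwrite("pics/crop1.png",o)
E
```

```text
(no output)
```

View pics/crop1.png

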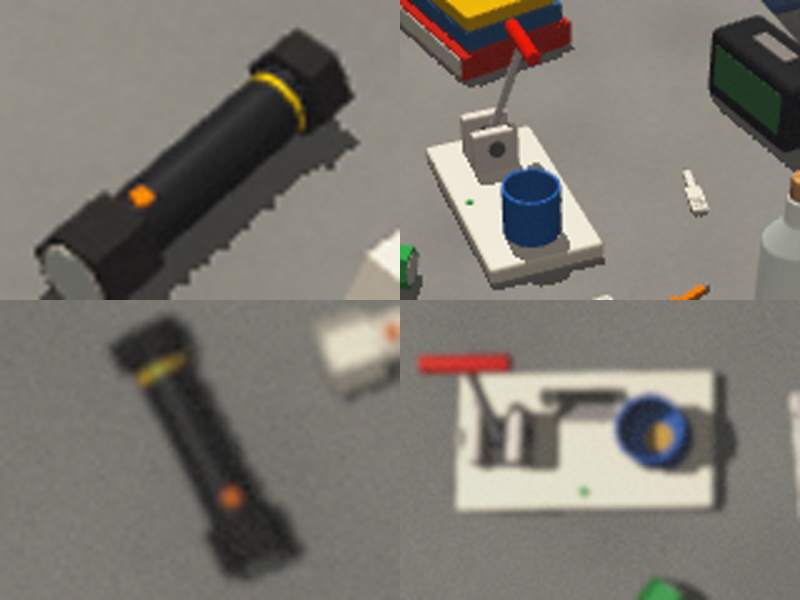

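```bash
cat > h.py <<'E'
from rig import ctrl
import cv2,numpy as np
from scipy.spatial.transform import Rotation as Ro
def info(n): return ctrl.camera_info(n)
def tri(obs):
    """obs: list of (cam dict, (u,v)); least-squares point, residual px"""
    A=[];
    for c,(u,v) in obs:
        P=np.asarray(c["K"])@np.c_[c["R"],c["t"]]; A+=[u*P[2]-P[0],v*P[2]-P[1]]
    A=np.array(A); A/=np.linalg.norm(A[:,:3],axis=1)[:,None]
    X=np.linalg.lstsq(A[:,:3],-A[:,3],rcond=None)[0]
    return X,[np.round(proj(c,X)-p,1).tolist() for c,p in obs]
def proj(c,X):
    q=np.asarray(c["K"])@(np.asarray(c["R"])@X+c["t"]); return q[:2]/q[2]
def onz(c,p,z):
    R=np.asarray(c["R"]);o=-R.T@c["t"];d=R.T@np.linalg.solve(c["K"],[*p,1]);return o+d*(z-o[2])/d[2]
def pose():
    s=ctrl.sense();w,x,y,z=s["ee_rot"];return s["eef_pos"],Ro.from_quat([x,y,z,w]),s
E
python3 - <<'E'
from h import *
s,t=info("side"),info("top")
for n,a,b in [("switch",(325.4,312.2),(369.2,259.4)),("ring",(352.6,293),(355.2,233.8)),("bar",(283.8,121.8),(174.2,218.9)),("rim",(287.4,179.4),(230.6,239))]:
    X,r=tri([(s,a),(t,b)]);print(n,X.round(1),r)
for p in [(352,225.8),(376,273)]: print("end z19",onz(t,p,19).round(1))
for p in [(172.4,221.6),(249.8,221),(249.8,263),(171.8,263)]: print("dock z20",onz(t,p,20).round(1))
w=info("wrist");R,T=pose()[1].as_matrix(),pose()[0]
print("cam in tool",R.T@(-w["R"].T@w["t"]-T),"\n",(w["R"]@R).round(3),w["K"])
print(R.round(3))
E
```

```text
switch [ 502.4 -238.5   32.9] [[-0.6, 0.1], [0.1, -0.4]]
ring [ 578.3 -200.5   19.4] [[-0.8, 0.2], [0.2, -0.6]]
bar [591.4 283.1 148.5] [[-0.4, 0.1], [0.1, -0.4]]
rim [552.3 147.   73.8] [[-0.9, 0.2], [0.2, -0.8]]
end z19 [ 600.  -190.9   19. ]
end z19 [ 464.1 -258.5   19. ]
dock z20 [608.4 325.9  20. ]
dock z20 [611.8 103.7  20. ]
dock z20 [490.2 100.1  20. ]
dock z20 [488.8 321.   20. ]
cam in tool [  72.31212481   -2.04522493 -142.33942115] 
 [[-0.001  1.     0.001]
 [-0.959 -0.001 -0.285]
 [-0.285 -0.001  0.959]] [[350.28618992   0.         321.19994925]
 [  0.         350.28618992 237.67823416]
 [  0.           0.           1.        ]]
[[-0.951  0.308 -0.001]
 [ 0.308  0.951 -0.001]
 [ 0.    -0.001 -1.   ]]
```

The measured points agree with the text:
- ring and switch heights are right, and the flashlight's ends are 152 mm apart
- dock edges measure 222 x 121 mm, with yaw about 0.03
- cup rim z is 74, and the bar is at (591,283,148)

The flashlight centre is about (532,-225), with its lens at yaw -2.68.

Plan: grasp the barrel with the tool tilted 40° towards the tail, then turn it so that the tail points down, with the tool pointing outward and down.

```bash
cat >> h.py <<'E'
U=np.array([0,0,1.])
def fr(x,z):
    x=np.asarray(x,float);z=np.asarray(z,float);x/=np.linalg.norm(x);z/=np.linalg.norm(z)
    return Ro.from_matrix(np.c_[x,np.cross(z,x),z])
def h(yaw): return np.array([np.cos(yaw),np.sin(yaw),0])
def pick(yaw,b): t=h(yaw);return fr(np.cos(b)*t+np.sin(b)*U,np.sin(b)*t-np.cos(b)*U)
def place(yaw,b): o=h(yaw);return fr(-np.cos(b)*U-np.sin(b)*o,np.cos(b)*o-np.sin(b)*U)
def rows(p,R,n,start=None,d=2):
    """rows in tool units, straight line and slerp, rounded; prints, returns end"""
    P,Q=start or pose()[:2]
    for k in range(n,0,-1):
        rv=(Q.inv()*R).as_rotvec()
        o=np.round(Q.inv().apply(p-P)/k/120,d); r=np.round(rv/k/(np.pi/4),d)
        print('{"dr":%s,"offset":%s}'%((r+0).tolist(),(o+0).tolist()), "TOOFAST" if np.linalg.norm(o)*120>50.5 or np.linalg.norm(r)*45>8.7 else "")
        P=P+Q.apply(o*120);Q=Q*Ro.from_rotvec(r*np.pi/4)
    return P,Q
E
python3 - <<'E'
from h import *
R=pick(0.46,np.radians(40)); G=np.array([527,-228,25.])
rows(G+R.apply([0,0,-131]),R,18)
E
```

```text
{"dr":[-0.06, 0.02, 0.16],"offset":[-0.24, -0.3, 0.05]} 
{"dr":[-0.06, 0.02, 0.16],"offset":[-0.27, -0.27, 0.03]} 
{"dr":[-0.06, 0.02, 0.16],"offset":[-0.3, -0.23, 0.02]} 
{"dr":[-0.06, 0.02, 0.16],"offset":[-0.33, -0.19, 0.0]} 
{"dr":[-0.06, 0.02, 0.16],"offset":[-0.35, -0.15, -0.01]} 
{"dr":[-0.06, 0.02, 0.16],"offset":[-0.37, -0.1, -0.02]} 
{"dr":[-0.06, 0.02, 0.16],"offset":[-0.38, -0.05, -0.03]} 
{"dr":[-0.06, 0.02, 0.16],"offset":[-0.38, 0.0, -0.04]} 
{"dr":[-0.05, 0.02, 0.16],"offset":[-0.38, 0.05, -0.05]} 
{"dr":[-0.05, 0.02, 0.16],"offset":[-0.37, 0.09, -0.05]} 
{"dr":[-0.05, 0.02, 0.16],"offset":[-0.35, 0.14, -0.05]} 
{"dr":[-0.06, 0.03, 0.16],"offset":[-0.33, 0.19, -0.05]} 
{"dr":[-0.05, 0.02, 0.16],"offset":[-0.3, 0.23, -0.05]} 
{"dr":[-0.06, 0.03, 0.16],"offset":[-0.27, 0.26, -0.04]} 
{"dr":[-0.05, 0.02, 0.16],"offset":[-0.23, 0.3, -0.03]} 
{"dr":[-0.06, 0.03, 0.16],"offset":[-0.19, 0.33, -0.03]} 
{"dr":[-0.05, 0.02, 0.16],"offset":[-0.15, 0.35, -0.01]} 
{"dr":[-0.06, 0.03, 0.16],"offset":[-0.11, 0.36, 0.0]}
```

>>> arm_command(increments=[{"dr": [-0.06, 0.02, 0.16], "offset": [-0.24, -0.3, 0.05], "hand": 1}, {"dr": [-0.06, 0.02, 0.16], "offset": [-0.27, -0.27, 0.03], "hand": 1}, {"dr": [-0.06, 0.02, 0.16], "offset": [-0.3, -0.23, 0.02], "hand": 1}, {"dr": [-0.06, 0.02, 0.16], "offset": [-0.33, -0.19, 0.0], "hand": 1}, {"dr": [-0.06, 0.02, 0.16], "offset": [-0.35, -0.15, -0.01], "hand": 1}, {"dr": [-0.06, 0.02, 0.16], "offset": [-0.37, -0.1, -0.02], "hand": 1}, {"dr": [-0.06, 0.02, 0.16], "offset": [-0.38, -0.05, -0.03], "hand": 1}, {"dr": [-0.06, 0.02, 0.16], "offset": [-0.38, 0.0, -0.04], "hand": 1}])

```text
time_s: 0.9
eef_pos: [286.2, 176.4, 185.7]
ee_rot: [-0.03, 0.587, 0.789, 0.178]
force: [0.6, 1.0, 0.4]
grip_width: 1.006
grip_force: 0.0
```

```bash
python3 - <<'E'
from h import *
P,Q,s=pose();print(P.round(1),s["joints"].round(2),s["time_s"])
R=pick(0.46,np.radians(40)); G=np.array([527,-228,25.])
rows(G+R.apply([0,0,-131]),R,11)
E
```

```text
[286.2 176.4 185.7] [-0.09 -0.25  2.25  0.39  1.03 -0.56] 0.9
{"dr":[-0.05, 0.02, 0.15],"offset":[-0.36, 0.02, -0.04]} 
{"dr":[-0.05, 0.02, 0.15],"offset":[-0.35, 0.07, -0.05]} 
{"dr":[-0.05, 0.02, 0.15],"offset":[-0.34, 0.11, -0.05]} 
{"dr":[-0.05, 0.02, 0.15],"offset":[-0.32, 0.15, -0.05]} 
{"dr":[-0.05, 0.02, 0.15],"offset":[-0.3, 0.19, -0.05]} 
{"dr":[-0.05, 0.02, 0.15],"offset":[-0.28, 0.23, -0.04]} 
{"dr":[-0.05, 0.03, 0.15],"offset":[-0.25, 0.26, -0.04]} 
{"dr":[-0.05, 0.02, 0.15],"offset":[-0.22, 0.28, -0.03]} 
{"dr":[-0.05, 0.03, 0.15],"offset":[-0.18, 0.31, -0.02]} 
{"dr":[-0.06, 0.02, 0.16],"offset":[-0.14, 0.33, -0.02]} 
{"dr":[-0.05, 0.03, 0.15],"offset":[-0.1, 0.35, 0.0]}
```

>>> arm_command(increments=[{"dr": [-0.05, 0.02, 0.15], "offset": [-0.36, 0.02, -0.04], "hand": 1}, {"dr": [-0.05, 0.02, 0.15], "offset": [-0.35, 0.07, -0.05], "hand": 1}, {"dr": [-0.05, 0.02, 0.15], "offset": [-0.34, 0.11, -0.05], "hand": 1}, {"dr": [-0.05, 0.02, 0.15], "offset": [-0.32, 0.15, -0.05], "hand": 1}, {"dr": [-0.05, 0.02, 0.15], "offset": [-0.3, 0.19, -0.05], "hand": 1}, {"dr": [-0.05, 0.02, 0.15], "offset": [-0.28, 0.23, -0.04], "hand": 1}, {"dr": [-0.05, 0.03, 0.15], "offset": [-0.25, 0.26, -0.04], "hand": 1}, {"dr": [-0.05, 0.02, 0.15], "offset": [-0.22, 0.28, -0.03], "hand": 1}])

```text
time_s: 1.7
eef_pos: [410.6, -138.0, 144.4]
ee_rot: [-0.068, 0.862, 0.406, 0.297]
force: [1.7, 0.3, 0.9]
grip_width: 1.003
grip_force: 0.0
```

>>> arm_command(increments=[{"dr": [-0.05, 0.03, 0.15], "offset": [-0.18, 0.31, -0.02], "hand": 1}, {"dr": [-0.06, 0.02, 0.16], "offset": [-0.14, 0.33, -0.02], "hand": 1}, {"dr": [-0.05, 0.03, 0.15], "offset": [-0.1, 0.35, 0.0], "hand": 1}, {"dr": [0, 0, 0], "offset": [0, 0, 0], "hand": 1}])

```text
time_s: 2.1
eef_pos: [458.5, -259.1, 128.2]
ee_rot: [-0.079, 0.913, 0.223, 0.331]
force: [-0.3, 0.2, 0.1]
grip_width: 1.0
grip_force: 0.0
```

```bash
python3 - <<'E'
from h import *
P,Q,s=pose();print(P.round(1),s["joints"].round(2),s["time_s"]); print((Q.inv()*pick(.46,.698)).as_rotvec().round(3))
w=info("wrist");im=ctrl.capture("wrist");cv2.imwrite("pics/w1.png",im[:,:,::-1])
np.savez("w1.npz",**w)
for n,X in [("c",[532,-225,19]),("sw",[502.4,-238.5,33]),("tail",[600,-191,19]),("lens",[464,-258,19])]: print(n,proj(w,np.array(X,float)).round(0))
E
```

```text
[ 458.5 -259.1  128.2] [-1.07  0.38  1.89  0.83  1.04 -0.48] 2.1
[-0.008  0.004  0.016]
c [323. 233.]
sw [321. 265.]
tail [324. 157.]
lens [320. 326.]
```

View pics/w1.png

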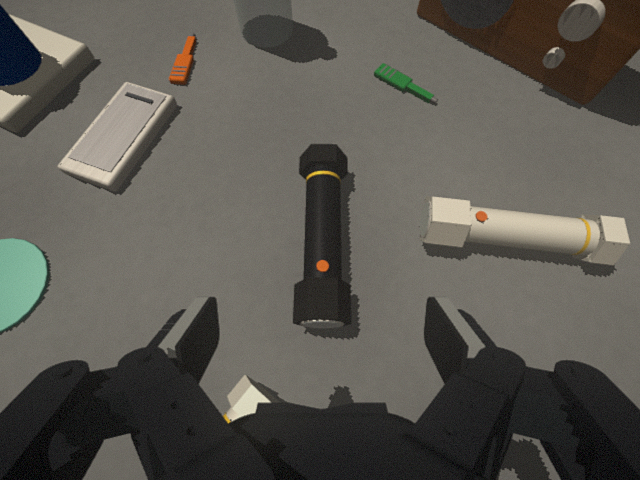

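The wrist view shows the black flashlight vertical in the picture: tail at (323,160), switch at (322,266), lens at (322,322). The predictions match within 1 px. The holders, case and dock are all clear. A white flashlight's end is at (245,395), so I'll check its clearance.

```bash
python3 - <<'E'
from h import *
t,s_=info("top"),info("side")
w=dict(np.load("w1.npz"))
print("switch",tri([(w,(322,266)),(t,(369.2,259.4)),(s_,(325.4,312.2))]))
for p in [(370,294),(361,346),(438,213),(390,231)]: print(onz(t,p,19).round(0))
R=pick(0.46,np.radians(40)); G=np.array([527,-228,25.])
e=rows(G+R.apply([0,0,19]),R,6);print(e[0])
E
```

```text
switch (array([ 502.22502507, -238.9541947 ,   32.96977678]), [[-0.8, -0.8], [0.3, -0.4], [-0.6, 0.3]])
[ 405. -241.   19.]
[ 261. -214.   19.]
[ 640. -441.   19.]
[ 586. -300.   19.]
{"dr":[0.0, 0.0, 0.0],"offset":[-0.01, 0.01, 0.2]} 
{"dr":[0.0, 0.0, 0.01],"offset":[-0.01, 0.01, 0.2]} 
{"dr":[0.0, 0.0, 0.0],"offset":[-0.01, 0.01, 0.2]} 
{"dr":[0.0, 0.0, 0.01],"offset":[-0.01, 0.01, 0.21]} 
{"dr":[-0.01, 0.0, 0.0],"offset":[-0.02, 0.01, 0.2]} 
{"dr":[0.0, 0.01, 0.01],"offset":[-0.01, 0.0, 0.21]} 
[ 538.2311269  -222.08546739   10.51556678]
```

>>> arm_command(increments=[{"dr": [0, 0, 0], "offset": [-0.01, 0.01, 0.2], "hand": 1}, {"dr": [0, 0, 0.01], "offset": [-0.01, 0.01, 0.2], "hand": 1}, {"dr": [0, 0, 0], "offset": [-0.01, 0.01, 0.2], "hand": 1}, {"dr": [0, 0, 0.01], "offset": [-0.01, 0.01, 0.21], "hand": 1}, {"dr": [-0.01, 0, 0], "offset": [-0.02, 0.01, 0.2], "hand": 1}, {"dr": [0, 0.01, 0.01], "offset": [-0.01, 0, 0.21], "hand": 1}, {"dr": [0, 0, 0], "offset": [0, 0, 0], "hand": 1}])

```text
time_s: 2.85
eef_pos: [538.0, -218.3, 9.7]
ee_rot: [-0.082, 0.914, 0.215, 0.333]
force: [-0.5, -0.8, -0.4]
grip_width: 1.001
grip_force: 0.0
```

```bash
python3 - <<'E'
from h import *
P,Q,s=pose();print(P.round(1),(P-Q.apply([0,0,19])).round(1),s["joints"].round(2),s["force"].round(1)); print((Q.inv()*pick(.46,.698)).as_rotvec().round(3))
E
```

```text
[ 538.  -218.3    9.7] [ 527.1 -223.8   24.2] [-0.88  0.66  1.84  1.07  0.8  -0.62] [-0.5 -0.8 -0.4]
[-0.008 -0.003 -0.002]
```

>>> arm_command(increments=[{"dr": [0.01, 0, 0], "offset": [0, 0.03, 0], "hand": 1}, {"dr": [0, 0, 0], "offset": [0, 0, 0], "hand": 0}, {"dr": [0, 0, 0], "offset": [0, 0, 0], "hand": -1}, {"dr": [0, 0, 0], "offset": [0, 0, 0], "hand": -1}, {"dr": [0, 0, 0], "offset": [0, 0, 0], "hand": -1}, {"dr": [0, 0, 0], "offset": [0, 0, 0], "hand": -1}, {"dr": [0, 0, 0], "offset": [0, 0, 0], "hand": -1}, {"dr": [0, 0, 0], "offset": [0, 0, 0], "hand": -1}], grip_force=60)

```text
time_s: 3.65
eef_pos: [540.0, -224.4, 12.1]
ee_rot: [-0.084, 0.914, 0.215, 0.334]
force: [-3.9, 0.5, 6.9]
grip_width: 0.329
grip_force: 58.9
```

```bash
cat >> h.py <<'E'
def tcp(G,R): return np.asarray(G,float)+R.apply([0,0,19])
B=np.radians(40)
E
python3 - <<'E'
from h import *
P,Q,s=pose()
e=rows(P+[0,0,90],Q,2); print('--')
m=fr(h(1.93),-U); e=rows(tcp([450,-60,250],m),m,12,e);print('--')
R=place(.26,B); e=rows(tcp([545,145,215],R),R,13,e)
E
```

```text
{"dr":[0.0, 0.0, 0.0],"offset":[0.24, 0.0, -0.29]} 
{"dr":[0.0, 0.0, 0.0],"offset":[0.24, -0.01, -0.28]} 
--
{"dr":[0.05, -0.06, -0.15],"offset":[0.05, -0.13, -0.07]} 
{"dr":[0.05, -0.06, -0.15],"offset":[0.07, -0.13, -0.07]} 
{"dr":[0.05, -0.06, -0.15],"offset":[0.08, -0.12, -0.07]} 
{"dr":[0.05, -0.06, -0.15],"offset":[0.09, -0.11, -0.07]} 
{"dr":[0.06, -0.06, -0.15],"offset":[0.1, -0.11, -0.07]} 
{"dr":[0.06, -0.06, -0.15],"offset":[0.11, -0.1, -0.06]} 
{"dr":[0.05, -0.06, -0.15],"offset":[0.11, -0.09, -0.07]} 
{"dr":[0.06, -0.06, -0.15],"offset":[0.12, -0.07, -0.07]} 
{"dr":[0.05, -0.06, -0.15],"offset":[0.12, -0.06, -0.07]} 
{"dr":[0.06, -0.06, -0.15],"offset":[0.13, -0.05, -0.07]} 
{"dr":[0.05, -0.06, -0.14],"offset":[0.13, -0.04, -0.08]} 
{"dr":[0.06, -0.06, -0.15],"offset":[0.13, -0.03, -0.08]} 
--
{"dr":[-0.06, -0.07, -0.13],"offset":[0.1, 0.11, 0.02]} 
{"dr":[-0.06, -0.07, -0.13],"offset":[0.09, 0.12, 0.02]} 
{"dr":[-0.06, -0.07, -0.13],"offset":[0.08, 0.13, 0.02]} 
{"dr":[-0.06, -0.07, -0.14],"offset":[0.06, 0.14, 0.02]} 
{"dr":[-0.06, -0.07, -0.13],"offset":[0.05, 0.14, 0.03]} 
{"dr":[-0.06, -0.07, -0.13],"offset":[0.04, 0.14, 0.03]} 
{"dr":[-0.07, -0.07, -0.14],"offset":[0.03, 0.15, 0.03]} 
{"dr":[-0.06, -0.07, -0.13],"offset":[0.01, 0.15, 0.04]} 
{"dr":[-0.07, -0.07, -0.14],"offset":[0.0, 0.14, 0.05]} 
{"dr":[-0.06, -0.07, -0.13],"offset":[-0.01, 0.14, 0.06]} 
{"dr":[-0.07, -0.07, -0.14],"offset":[-0.03, 0.13, 0.06]} 
{"dr":[-0.06, -0.07, -0.13],"offset":[-0.04, 0.13, 0.07]} 
{"dr":[-0.07, -0.07, -0.14],"offset":[-0.04, 0.12, 0.08]}
```

>>> arm_command(increments=[{"dr": [0, 0, 0], "offset": [0.24, 0, -0.29], "hand": -1}, {"dr": [0, 0, 0], "offset": [0.24, -0.01, -0.28], "hand": -1}, {"dr": [0.05, -0.06, -0.15], "offset": [0.05, -0.13, -0.07], "hand": -1}, {"dr": [0.05, -0.06, -0.15], "offset": [0.07, -0.13, -0.07], "hand": -1}, {"dr": [0.05, -0.06, -0.15], "offset": [0.08, -0.12, -0.07], "hand": -1}, {"dr": [0.05, -0.06, -0.15], "offset": [0.09, -0.11, -0.07], "hand": -1}, {"dr": [0.06, -0.06, -0.15], "offset": [0.1, -0.11, -0.07], "hand": -1}, {"dr": [0.06, -0.06, -0.15], "offset": [0.11, -0.1, -0.06], "hand": -1}])

```text
time_s: 4.45
eef_pos: [493.8, -140.3, 167.1]
ee_rot: [-0.044, 0.803, 0.566, 0.181]
force: [-0.3, 0.2, -2.2]
grip_width: 0.328
grip_force: 59.8
```

>>> arm_command(increments=[{"dr": [0.05, -0.06, -0.15], "offset": [0.11, -0.09, -0.07], "hand": -1}, {"dr": [0.06, -0.06, -0.15], "offset": [0.12, -0.07, -0.07], "hand": -1}, {"dr": [0.05, -0.06, -0.15], "offset": [0.12, -0.06, -0.07], "hand": -1}, {"dr": [0.06, -0.06, -0.15], "offset": [0.13, -0.05, -0.07], "hand": -1}, {"dr": [0.05, -0.06, -0.14], "offset": [0.13, -0.04, -0.08], "hand": -1}, {"dr": [0.06, -0.06, -0.15], "offset": [0.13, -0.03, -0.08], "hand": -1}])

```text
time_s: 5.05
eef_pos: [449.7, -59.0, 230.6]
ee_rot: [-0.002, 0.567, 0.824, -0.001]
force: [0.9, 0.5, -1.5]
grip_width: 0.33
grip_force: 59.8
```

```bash
python3 - <<'E'
from h import *
P,Q,s=pose();print(P.round(1),s["joints"].round(2),s["time_s"],s["grip_width"])
R=place(.26,B); e=rows(tcp([545,145,215],R),R,14)
E
```

```text
[449.7 -59.  230.6] [-0.39  0.16  1.7  -0.    1.29 -0.75] 5.05 0.3304600991797134
{"dr":[-0.06, -0.06, -0.12],"offset":[0.09, 0.1, 0.02]} 
{"dr":[-0.06, -0.06, -0.12],"offset":[0.08, 0.11, 0.02]} 
{"dr":[-0.06, -0.06, -0.13],"offset":[0.07, 0.12, 0.02]} 
{"dr":[-0.06, -0.07, -0.12],"offset":[0.06, 0.13, 0.02]} 
{"dr":[-0.06, -0.06, -0.13],"offset":[0.05, 0.13, 0.02]} 
{"dr":[-0.06, -0.06, -0.12],"offset":[0.04, 0.13, 0.03]} 
{"dr":[-0.06, -0.07, -0.13],"offset":[0.03, 0.13, 0.03]} 
{"dr":[-0.06, -0.06, -0.13],"offset":[0.02, 0.14, 0.04]} 
{"dr":[-0.05, -0.06, -0.12],"offset":[0.0, 0.13, 0.04]} 
{"dr":[-0.06, -0.07, -0.13],"offset":[-0.01, 0.13, 0.05]} 
{"dr":[-0.05, -0.06, -0.12],"offset":[-0.02, 0.13, 0.06]} 
{"dr":[-0.06, -0.07, -0.13],"offset":[-0.02, 0.13, 0.06]} 
{"dr":[-0.05, -0.06, -0.12],"offset":[-0.03, 0.12, 0.07]} 
{"dr":[-0.06, -0.07, -0.13],"offset":[-0.05, 0.11, 0.08]}
```

>>> arm_command(increments=[{"dr": [-0.06, -0.06, -0.12], "offset": [0.09, 0.1, 0.02], "hand": -1}, {"dr": [-0.06, -0.06, -0.12], "offset": [0.08, 0.11, 0.02], "hand": -1}, {"dr": [-0.06, -0.06, -0.13], "offset": [0.07, 0.12, 0.02], "hand": -1}, {"dr": [-0.06, -0.07, -0.12], "offset": [0.06, 0.13, 0.02], "hand": -1}, {"dr": [-0.06, -0.06, -0.13], "offset": [0.05, 0.13, 0.02], "hand": -1}, {"dr": [-0.06, -0.06, -0.12], "offset": [0.04, 0.13, 0.03], "hand": -1}, {"dr": [-0.06, -0.07, -0.13], "offset": [0.03, 0.13, 0.03], "hand": -1}, {"dr": [-0.06, -0.06, -0.13], "offset": [0.02, 0.14, 0.04], "hand": -1}])

```text
time_s: 5.85
eef_pos: [512.3, 59.5, 214.1]
ee_rot: [0.259, 0.193, 0.946, 0.042]
force: [0.2, 0.3, -2.1]
grip_width: 0.328
grip_force: 59.8
```

>>> arm_command(increments=[{"dr": [-0.05, -0.06, -0.12], "offset": [0, 0.13, 0.04], "hand": -1}, {"dr": [-0.06, -0.07, -0.13], "offset": [-0.01, 0.13, 0.05], "hand": -1}, {"dr": [-0.05, -0.06, -0.12], "offset": [-0.02, 0.13, 0.06], "hand": -1}, {"dr": [-0.06, -0.07, -0.13], "offset": [-0.02, 0.13, 0.06], "hand": -1}, {"dr": [-0.05, -0.06, -0.12], "offset": [-0.03, 0.12, 0.07], "hand": -1}, {"dr": [-0.06, -0.07, -0.13], "offset": [-0.05, 0.11, 0.08], "hand": -1}, {"dr": [0, 0, 0], "offset": [0, 0, 0], "hand": -1}])

```text
time_s: 6.55
eef_pos: [551.5, 133.5, 204.3]
ee_rot: [0.389, -0.059, 0.917, 0.059]
force: [-0.6, 0.3, -2.3]
grip_width: 0.325
grip_force: 59.9
```

```bash
python3 - <<'E'
from h import *
P,Q,s=pose();G=P-Q.apply([0,0,19]);print(P.round(1),G.round(1),s["joints"].round(2),s["time_s"],s["grip_width"],(Q.inv()*place(.26,B)).as_rotvec().round(3))
R=Q.as_matrix(); 
# flashlight axis in tool frame: lens dir = -(cosB x + sinB z)
L=-Q.apply([np.cos(B),0,np.sin(B)]);print("lens dir",L.round(3))
sd=ctrl.capture("side");tp=ctrl.capture("top")
cv2.imwrite("pics/s2.png",sd[:,:,::-1]);cv2.imwrite("pics/t2.png",tp[:,:,::-1])
A=cv2.resize(sd[30:255,220:370],(400,600),interpolation=2);Bm=cv2.resize(tp[170:305,150:240],(400,600),interpolation=2)
cv2.imwrite("pics/c2.png",np.hstack([A,Bm])[:,:,::-1])
w=info("wrist");cv2.imwrite("pics/w2.png",ctrl.capture("wrist")[:,:,::-1])
E
```

```text
[551.5 133.5 204.3] [538.  130.5 217.4] [-0.06  0.13  2.04  0.83  0.27 -2.49] 6.55 0.32498480732542157 [-0.036 -0.062 -0.117]
lens dir [ 0.074 -0.052  0.996]
```

View pics/c2.png

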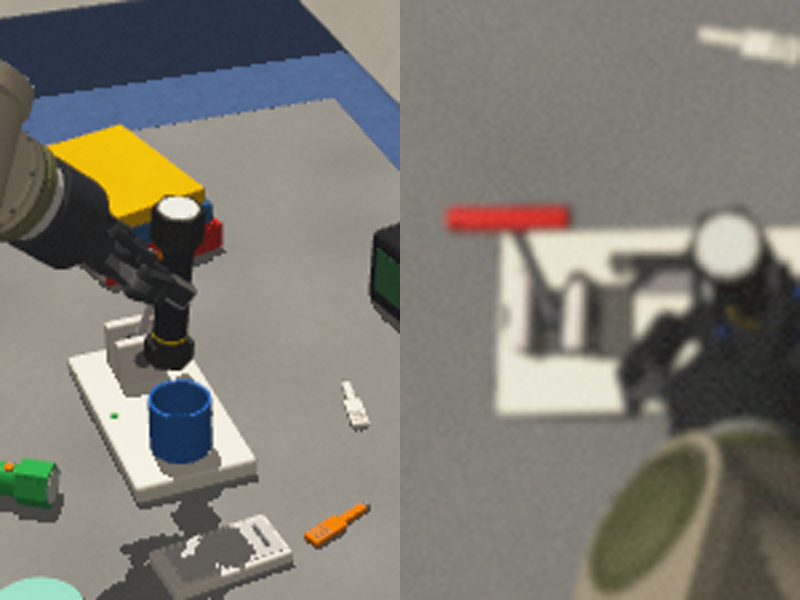

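The flashlight is held with its lens up, at side crop (180,205), and its tail is above the cup. The wrist is near a singularity (q5 = 0.27), so I'll fit the kinematics from the recorded poses to choose the approach yaw.

```bash
cat > kin.py <<'E'
from h import *
from scipy.optimize import least_squares
Z=lambda a:Ro.from_euler('z',a);Y=lambda a:Ro.from_euler('y',a)
def fk(q,k):
    h0,a,L1,L2,e,d=k
    R1=Z(q[0]);Ra=R1*Y(q[1]);Rb=Ra*Y(q[2]);R=Rb*Z(q[3])*Y(q[4])*Z(q[5])*Z(KZ)
    p=R1.apply([a,0,h0])+Ra.apply([0,0,L1])+Rb.apply([e,0,L2])+R.apply([0,0,d])
    return p,R
KZ=-np.pi/2
D=[([1.035,.313,1.498,0,1.331,-.223],[161.5,499.4,231],[0,.156,.988,0]),
([-.09,-.25,2.25,.39,1.03,-.56],[286.2,176.4,185.7],[-.03,.587,.789,.178]),
([-1.07,.38,1.89,.83,1.04,-.48],[458.5,-259.1,128.2],[-.079,.913,.223,.331]),
([-.88,.66,1.84,1.07,.8,-.62],[538,-218.3,9.7],[-.082,.914,.215,.333]),
([-.39,.16,1.7,0,1.29,-.75],[449.7,-59,230.6],[-.002,.567,.824,-.001]),
([-.06,.13,2.04,.83,.27,-2.49],[551.5,133.5,204.3],[.389,-.059,.917,.059])]
def fit():
    f=least_squares(lambda k:np.ravel([fk(q,k)[0]-np.array(p) for q,p,_ in D]),[400,0,400,400,0,250],x_scale=100)
    return f
lo=np.array([-2.94,-.97,.19,-1.23,.02,-2.88]);hi=np.array([2.94,2.17,2.56,4.37,3.11,2.88])
def ik(p,R,k,q0):
    def c(q):
        P,Q=fk(q,k);return np.r_[(P-p)/100,(Q.inv()*R).as_rotvec()*3]
    s=least_squares(c,np.clip(q0,lo+.01,hi-.01),bounds=(lo,hi));return s.x,s.cost
E
python3 - <<'E'
from kin import *
f=fit();k=f.x;print(k.round(1),np.abs(f.fun).max().round(1))
for q,p,w in D:
    w=np.array(w);T=Ro.from_quat([w[1],w[2],w[3],w[0]]);print((fk(q,k)[1].inv()*T).as_rotvec().round(2))
np.save("k.npy",k)
E
```

```text
[363.3 -98.  516.2 493.5  92.5 420.4] 103.5
[-0.    0.   -3.14]
[-0.01  0.01  3.14]
[ 0.01  0.01 -3.14]
[-0.   -0.   -3.13]
[ 0.01 -0.    3.14]
[-0.   -0.   -3.14]
```

```bash
sed -i 's/^KZ=.*/KZ=np.pi\/2/' kin.py; python3 - <<'E'
import re
s=open('kin.py').read()
s=s.replace("h0,a,L1,L2,e,d=k","h0,a,L1,L2,e,d,b,g,w,v=k").replace("[a,0,h0]","[a,b,h0]").replace("Ra.apply([0,0,L1])","Ra.apply([g,0,L1])").replace("+R.apply([0,0,d])","+(Rb*Z(q[3])).apply([w,v,0])+R.apply([0,0,d])").replace("[400,0,400,400,0,250]","[400,0,400,400,0,250,0,0,0,0]")
open('kin.py','w').write(s)
E
python3 - <<'E'
from kin import *
f=fit();k=f.x;print(k.round(1));print(f.fun.reshape(-1,3).round(1));np.save("k.npy",k)
E
```

```text
[206.8 -11.3 443.4 413.4  41.8 257.4 109.3  -3.6   1.    7.3]
[[ 0.1  1.1  1.4]
 [ 0.9 -1.2  0.7]
 [-0.   2.1 -1.2]
 [ 1.  -1.1  0.2]
 [-0.7  0.5 -1.8]
 [-0.9 -0.7  0.7]]
```

```bash
python3 - <<'E'
from kin import *
k=np.load("k.npy");q0=D[-1][0]
for yaw in [-.6,-.4,-.2,0,.1,.2,.3,.5,.7]:
    o=h(yaw);R=place(yaw,B)
    for z in (105,215):
        G=np.array([552,147,z])-7.7*o
        r=min((ik(tcp(G,R),R,k,s) for s in (q0,[0,.5,2,-.5,.4,-1.2],[.3,.5,2,3,.4,1.5],[0,.8,2,1.5,.5,-2.5])),key=lambda t:t[1])
        print(yaw,z,r[0].round(2),"%.4f"%r[1])
E
```

```text
-0.6 105 [ 0.33  0.52  1.81 -1.23  0.69  0.33] 0.0196
-0.6 215 [ 0.33  0.33  1.79 -1.11  0.76  0.11] 0.0000
-0.4 105 [0.26 0.49 2.01 4.37 0.49 0.81] 0.0255
-0.4 215 [ 0.27  0.27  1.88 -1.16  0.55 -0.  ] 0.0000
-0.2 105 [0.21 0.44 2.02 4.27 0.34 0.73] 0.0000
-0.2 215 [ 0.19  0.21  1.95 -1.14  0.33 -0.19] 0.0000
0 105 [0.12 0.41 2.08 3.54 0.24 1.26] 0.0000
0 215 [ 0.09  0.17  2.01 -0.66  0.11 -0.86] 0.0000
0.1 105 [0.07 0.4  2.11 3.05 0.24 1.64] 0.0000
0.1 215 [ 0.03  0.16  2.05  0.69  0.08 -2.3 ] 0.0000
0.2 105 [0.02 0.4  2.12 2.61 0.28 1.96] 0.0000
0.2 215 [-0.01  0.16  2.06  1.18  0.17 -2.88] 0.0000
0.3 105 [-0.04  0.4   2.13  2.28  0.34  2.17] 0.0000
0.3 215 [-0.05  0.15  2.04  1.1   0.28 -2.88] 0.0038
0.5 105 [-0.14  0.41  2.11  1.84  0.49  2.39] 0.0000
0.5 215 [-0.16  0.19  2.07  1.4   0.51  2.88] 0.0081
0.7 105 [-0.21  0.44  2.07  1.56  0.65  2.47] 0.0000
0.7 215 [-0.23  0.22  2.    1.23  0.72  2.88] 0.0015
```

```bash
python3 - <<'E'
from kin import *
k=np.load("k.npy")
for yaw in [.3,.5,.7,.9,1.1,1.3]:
    o=h(yaw);R=place(yaw,B);q=[-.2,.44,2.07,1.56,.65,2.47]
    for z in (105,140,175,190):
        G=np.array([552,147,z])-7.7*o
        q,c=ik(tcp(G,R),R,k,q); print(yaw,z,q.round(2),"%.5f"%c)
E
```

```text
0.3 105 [-0.04  0.4   2.13  2.28  0.34  2.17] 0.00000
0.3 140 [-0.04  0.32  2.12  2.03  0.29  2.44] 0.00000
0.3 175 [-0.05  0.24  2.09  1.69  0.27  2.79] 0.00000
0.3 190 [-0.05  0.21  2.09  1.6   0.27  2.88] 0.00044
0.5 105 [-0.14  0.41  2.11  1.84  0.49  2.39] 0.00000
0.5 140 [-0.14  0.33  2.1   1.66  0.48  2.59] 0.00000
0.5 175 [-0.15  0.25  2.07  1.47  0.48  2.81] 0.00000
0.5 190 [-0.15  0.22  2.07  1.4   0.49  2.88] 0.00009
0.7 105 [-0.21  0.44  2.07  1.56  0.65  2.47] 0.00000
0.7 140 [-0.22  0.36  2.05  1.43  0.66  2.62] 0.00000
0.7 175 [-0.22  0.29  2.03  1.31  0.68  2.77] 0.00000
0.7 190 [-0.22  0.26  2.01  1.27  0.69  2.83] 0.00000
0.9 105 [-0.27  0.47  1.99  1.34  0.81  2.49] 0.00000
0.9 140 [-0.27  0.4   1.98  1.26  0.83  2.6 ] 0.00000
0.9 175 [-0.27  0.33  1.95  1.18  0.86  2.72] 0.00000
0.9 190 [-0.27  0.31  1.94  1.15  0.88  2.76] 0.00000
1.1 105 [-0.29  0.52  1.9   1.17  0.96  2.48] 0.00000
1.1 140 [-0.29  0.46  1.89  1.12  1.    2.57] 0.00000
1.1 175 [-0.29  0.39  1.86  1.07  1.03  2.66] 0.00000
1.1 190 [-0.3   0.37  1.85  1.05  1.05  2.7 ] 0.00000
1.3 105 [-0.3   0.58  1.79  1.03  1.11  2.46] 0.00000
1.3 140 [-0.3   0.52  1.78  1.    1.15  2.53] 0.00000
1.3 175 [-0.3   0.46  1.76  0.97  1.19  2.6 ] 0.00000
1.3 190 [-0.3   0.43  1.75  0.96  1.21  2.63] 0.00000
```

```bash
cat >> kin.py <<'E'
def lerp(a,b,n): return [np.asarray(a)+(np.asarray(b)-a)*i/n for i in range(1,n+1)]
def follow(poses,d=2):
    P,Q=pose()[:2]
    for p,R in poses:
        o=np.round(Q.inv().apply(p-P)/120,d);r=np.round((Q.inv()*R).as_rotvec()/(np.pi/4),d)
        print('{"dr":%s,"offset":%s}'%((r+0).tolist(),(o+0).tolist()),"FAST %.0f %.1f"%(np.linalg.norm(o)*120,np.linalg.norm(r)*45) if np.linalg.norm(o)*120>50 or np.linalg.norm(r)*45>8.7 else "")
        P=P+Q.apply(o*120);Q=Q*Ro.from_rotvec(r*np.pi/4)
E
cat > path.py <<'E'
from kin import *
k=np.load("k.npy")
o=h(.9);R=place(.9,B);goal,_=ik(tcp(np.array([552,147,190])-7.7*o,R),R,k,[-.27,.31,1.94,1.15,.88,2.76])
c=np.array([-.06,.13,2.04,.83,.27,-2.49])
W=lerp(c,[-.2,-.05,1.8,.9,1.0,-.4],18)+lerp([-.2,-.05,1.8,.9,1.0,-.4],goal,27)
W=[fk(q,k) for q in W]
E
python3 - <<'E'
from path import *
for i,(p,Q) in enumerate(W[::3]):
    G=p-Q.apply([0,0,19]);L=-Q.apply([np.cos(B),0,np.sin(B)]);print(i*3,G.round(0),"tail",(G-82*L).round(0),"lens",(G+70*L).round(0))
follow(W[:8])
E
```

```text
0 [539. 133. 227.] tail [531. 146. 146.] lens [545. 122. 295.]
3 [541. 141. 253.] tail [532. 179. 181.] lens [549. 109. 315.]
6 [540. 149. 282.] tail [533. 207. 224.] lens [546.  99. 331.]
9 [537. 156. 311.] tail [535. 229. 272.] lens [539.  95. 345.]
12 [530. 163. 342.] tail [537. 243. 323.] lens [525.  95. 358.]
15 [521. 170. 373.] tail [538. 250. 372.] lens [506. 101. 374.]
18 [515. 172. 387.] tail [547. 247. 398.] lens [488. 109. 377.]
21 [523. 169. 365.] tail [575. 230. 381.] lens [478. 117. 350.]
24 [530. 165. 342.] tail [598. 208. 356.] lens [471. 129. 330.]
27 [535. 162. 320.] tail [614. 184. 322.] lens [468. 143. 317.]
30 [540. 158. 297.] tail [621. 162. 282.] lens [471. 155. 309.]
33 [543. 154. 274.] tail [617. 144. 239.] lens [481. 163. 304.]
36 [546. 151. 251.] tail [604. 132. 197.] lens [496. 166. 298.]
39 [547. 147. 228.] tail [585. 129. 158.] lens [515. 162. 289.]
42 [548. 143. 205.] tail [562. 134. 125.] lens [535. 151. 274.]
{"dr":[-0.03, 0.01, 0.15],"offset":[-0.05, 0.03, -0.04]} 
{"dr":[-0.04, 0.0, 0.15],"offset":[-0.06, 0.04, -0.04]} 
{"dr":[-0.02, 0.01, 0.15],"offset":[-0.05, 0.04, -0.04]} 
{"dr":[-0.03, 0.02, 0.15],"offset":[-0.04, 0.06, -0.05]} 
{"dr":[-0.03, 0.01, 0.15],"offset":[-0.03, 0.05, -0.04]} 
{"dr":[-0.03, 0.02, 0.15],"offset":[-0.03, 0.07, -0.05]} 
{"dr":[-0.02, 0.02, 0.15],"offset":[-0.02, 0.06, -0.05]} 
{"dr":[-0.02, 0.03, 0.14],"offset":[-0.01, 0.07, -0.06]}
```

>>> arm_command(increments=[{"dr": [-0.03, 0.01, 0.15], "offset": [-0.05, 0.03, -0.04], "hand": -1}, {"dr": [-0.04, 0.0, 0.15], "offset": [-0.06, 0.04, -0.04], "hand": -1}, {"dr": [-0.02, 0.01, 0.15], "offset": [-0.05, 0.04, -0.04], "hand": -1}, {"dr": [-0.03, 0.02, 0.15], "offset": [-0.04, 0.06, -0.05], "hand": -1}, {"dr": [-0.03, 0.01, 0.15], "offset": [-0.03, 0.05, -0.04], "hand": -1}, {"dr": [-0.03, 0.02, 0.15], "offset": [-0.03, 0.07, -0.05], "hand": -1}, {"dr": [-0.02, 0.02, 0.15], "offset": [-0.02, 0.06, -0.05], "hand": -1}, {"dr": [-0.02, 0.03, 0.14], "offset": [-0.01, 0.07, -0.06], "hand": -1}])

```text
time_s: 7.5
eef_pos: [551.7, 157.5, 279.5]
ee_rot: [0.269, 0.325, 0.853, 0.307]
force: [-0.0, 0.9, -2.0]
grip_width: 0.333
grip_force: 59.9
```

```bash
python3 - <<'E'
from path import *
print(pose()[2]["joints"].round(2),pose()[0].round(0),W[7][0].round(0))
follow(W[8:])
E
```

```text
[-0.13  0.05  1.92  0.85  0.61 -1.54] [552. 158. 279.] [552. 158. 279.]
{"dr":[-0.02, 0.02, 0.14],"offset":[0.01, 0.07, -0.05]} 
{"dr":[-0.01, 0.03, 0.15],"offset":[0.01, 0.07, -0.05]} 
{"dr":[-0.01, 0.03, 0.14],"offset":[0.02, 0.06, -0.06]} 
{"dr":[-0.01, 0.03, 0.14],"offset":[0.03, 0.06, -0.06]} 
{"dr":[0.0, 0.03, 0.14],"offset":[0.04, 0.06, -0.06]} 
{"dr":[0.0, 0.03, 0.15],"offset":[0.05, 0.05, -0.06]} 
{"dr":[0.01, 0.03, 0.14],"offset":[0.06, 0.04, -0.06]} 
{"dr":[0.01, 0.03, 0.13],"offset":[0.06, 0.03, -0.07]} 
{"dr":[0.01, 0.03, 0.14],"offset":[0.07, 0.02, -0.06]} 
{"dr":[0.02, 0.02, 0.14],"offset":[0.07, 0.02, -0.07]} 
{"dr":[0.0, 0.0, 0.17],"offset":[-0.04, -0.01, 0.05]} 
{"dr":[0.01, 0.0, 0.18],"offset":[-0.05, 0.0, 0.04]} 
{"dr":[0.01, 0.0, 0.17],"offset":[-0.05, 0.0, 0.05]} 
{"dr":[0.0, 0.0, 0.17],"offset":[-0.05, 0.02, 0.04]} 
{"dr":[0.01, 0.0, 0.18],"offset":[-0.05, 0.01, 0.04]} 
{"dr":[0.01, 0.0, 0.17],"offset":[-0.04, 0.02, 0.05]} 
{"dr":[0.0, 0.0, 0.17],"offset":[-0.04, 0.03, 0.04]} 
{"dr":[0.0, -0.01, 0.18],"offset":[-0.04, 0.04, 0.04]} 
{"dr":[0.01, 0.0, 0.17],"offs
[... 299 characters left out ...]
} 
{"dr":[0.0, 0.0, 0.18],"offset":[0.0, 0.05, 0.04]} 
{"dr":[0.0, 0.0, 0.17],"offset":[0.01, 0.06, 0.04]} 
{"dr":[0.0, -0.01, 0.18],"offset":[0.01, 0.05, 0.04]} 
{"dr":[0.0, 0.0, 0.17],"offset":[0.02, 0.04, 0.03]} 
{"dr":[-0.01, 0.0, 0.18],"offset":[0.03, 0.05, 0.04]} 
{"dr":[0.0, -0.01, 0.17],"offset":[0.03, 0.04, 0.04]} 
{"dr":[0.0, 0.0, 0.18],"offset":[0.04, 0.04, 0.03]} 
{"dr":[-0.01, 0.0, 0.17],"offset":[0.04, 0.04, 0.04]} 
{"dr":[0.0, 0.0, 0.18],"offset":[0.05, 0.02, 0.03]} 
{"dr":[0.0, 0.0, 0.17],"offset":[0.05, 0.03, 0.04]} 
{"dr":[-0.01, 0.01, 0.18],"offset":[0.05, 0.01, 0.03]} 
{"dr":[0.0, 0.0, 0.17],"offset":[0.05, 0.01, 0.04]} 
{"dr":[0.0, 0.0, 0.18],"offset":[0.06, 0.01, 0.03]}
```

The model tracks within 1 mm, so I'll continue along the path.

>>> arm_command(increments=[{"dr": [-0.02, 0.02, 0.14], "offset": [0.01, 0.07, -0.05], "hand": -1}, {"dr": [-0.01, 0.03, 0.15], "offset": [0.01, 0.07, -0.05], "hand": -1}, {"dr": [-0.01, 0.03, 0.14], "offset": [0.02, 0.06, -0.06], "hand": -1}, {"dr": [-0.01, 0.03, 0.14], "offset": [0.03, 0.06, -0.06], "hand": -1}, {"dr": [0.0, 0.03, 0.14], "offset": [0.04, 0.06, -0.06], "hand": -1}, {"dr": [0.0, 0.03, 0.15], "offset": [0.05, 0.05, -0.06], "hand": -1}, {"dr": [0.01, 0.03, 0.14], "offset": [0.06, 0.04, -0.06], "hand": -1}, {"dr": [0.01, 0.03, 0.13], "offset": [0.06, 0.03, -0.07], "hand": -1}])

```text
time_s: 8.3
eef_pos: [531.0, 179.1, 360.9]
ee_rot: [0.034, 0.624, 0.65, 0.432]
force: [0.6, -0.6, -2.0]
grip_width: 0.331
grip_force: 59.9
```

>>> arm_command(increments=[{"dr": [0.01, 0.03, 0.14], "offset": [0.07, 0.02, -0.06], "hand": -1}, {"dr": [0.02, 0.02, 0.14], "offset": [0.07, 0.02, -0.07], "hand": -1}, {"dr": [0.0, 0.0, 0.17], "offset": [-0.04, -0.01, 0.05], "hand": -1}, {"dr": [0.01, 0.0, 0.18], "offset": [-0.05, 0.0, 0.04], "hand": -1}, {"dr": [0.01, 0.0, 0.17], "offset": [-0.05, 0.0, 0.05], "hand": -1}, {"dr": [0.0, 0.0, 0.17], "offset": [-0.05, 0.02, 0.04], "hand": -1}, {"dr": [0.01, 0.0, 0.18], "offset": [-0.05, 0.01, 0.04], "hand": -1}, {"dr": [0.01, 0.0, 0.17], "offset": [-0.04, 0.02, 0.05], "hand": -1}])

```text
time_s: 9.1
eef_pos: [537.2, 177.8, 336.6]
ee_rot: [-0.215, 0.858, 0.27, 0.38]
force: [0.0, -0.2, -2.2]
grip_width: 0.329
grip_force: 60.0
```

>>> arm_command(increments=[{"dr": [0.0, 0.0, 0.17], "offset": [-0.04, 0.03, 0.04], "hand": -1}, {"dr": [0.0, -0.01, 0.18], "offset": [-0.04, 0.04, 0.04], "hand": -1}, {"dr": [0.01, 0.0, 0.17], "offset": [-0.03, 0.03, 0.04], "hand": -1}, {"dr": [0.0, -0.01, 0.18], "offset": [-0.03, 0.05, 0.04], "hand": -1}, {"dr": [0.0, 0.0, 0.17], "offset": [-0.02, 0.04, 0.04], "hand": -1}, {"dr": [0.0, -0.01, 0.18], "offset": [-0.02, 0.05, 0.04], "hand": -1}, {"dr": [0.0, 0.0, 0.17], "offset": [-0.01, 0.05, 0.04], "hand": -1}, {"dr": [0.0, -0.01, 0.17], "offset": [-0.01, 0.05, 0.04], "hand": -1}])

```text
time_s: 9.9
eef_pos: [550.6, 167.9, 276.8]
ee_rot: [-0.381, 0.879, -0.209, 0.198]
force: [0.1, -0.4, -1.2]
grip_width: 0.327
grip_force: 60.0
```

```bash
python3 - <<'E'
from path import *
print(pose()[2]["joints"].round(2),pose()[0].round(0),W[31][0].round(0),(pose()[1].inv()*W[31][1]).as_rotvec().round(2))
follow(W[32:])
E
```

```text
[-0.24  0.13  1.86  1.01  0.95  1.26] [551. 168. 277.] [551. 168. 277.] [0.01 0.   0.  ]
{"dr":[0.01, 0.0, 0.18],"offset":[0.0, 0.05, 0.04]} 
{"dr":[0.0, 0.0, 0.17],"offset":[0.01, 0.05, 0.04]} 
{"dr":[-0.01, -0.01, 0.18],"offset":[0.01, 0.05, 0.03]} 
{"dr":[0.0, 0.0, 0.17],"offset":[0.03, 0.05, 0.04]} 
{"dr":[0.0, 0.0, 0.18],"offset":[0.02, 0.04, 0.04]} 
{"dr":[-0.01, 0.0, 0.17],"offset":[0.03, 0.05, 0.03]} 
{"dr":[0.0, -0.01, 0.18],"offset":[0.04, 0.04, 0.04]} 
{"dr":[0.0, 0.0, 0.17],"offset":[0.04, 0.03, 0.04]} 
{"dr":[-0.01, 0.0, 0.18],"offset":[0.05, 0.03, 0.03]} 
{"dr":[0.0, 0.0, 0.17],"offset":[0.05, 0.02, 0.04]} 
{"dr":[0.0, 0.0, 0.18],"offset":[0.05, 0.02, 0.03]} 
{"dr":[-0.01, 0.01, 0.17],"offset":[0.05, 0.01, 0.03]} 
{"dr":[0.0, 0.0, 0.18],"offset":[0.06, 0.0, 0.04]}
```

>>> arm_command(increments=[{"dr": [0.01, 0.0, 0.18], "offset": [0.0, 0.05, 0.04], "hand": -1}, {"dr": [0.0, 0.0, 0.17], "offset": [0.01, 0.05, 0.04], "hand": -1}, {"dr": [-0.01, -0.01, 0.18], "offset": [0.01, 0.05, 0.03], "hand": -1}, {"dr": [0.0, 0.0, 0.17], "offset": [0.03, 0.05, 0.04], "hand": -1}, {"dr": [0.0, 0.0, 0.18], "offset": [0.02, 0.04, 0.04], "hand": -1}, {"dr": [-0.01, 0.0, 0.17], "offset": [0.03, 0.05, 0.03], "hand": -1}, {"dr": [0.0, -0.01, 0.18], "offset": [0.04, 0.04, 0.04], "hand": -1}, {"dr": [0.0, 0.0, 0.17], "offset": [0.04, 0.03, 0.04], "hand": -1}])

```text
time_s: 10.7
eef_pos: [557.2, 158.6, 216.0]
ee_rot: [-0.427, 0.643, -0.634, -0.04]
force: [0.6, 0.6, -1.8]
grip_width: 0.333
grip_force: 60.0
```

>>> arm_command(increments=[{"dr": [-0.01, 0.0, 0.18], "offset": [0.05, 0.03, 0.03], "hand": -1}, {"dr": [0.0, 0.0, 0.17], "offset": [0.05, 0.02, 0.04], "hand": -1}, {"dr": [0.0, 0.0, 0.18], "offset": [0.05, 0.02, 0.03], "hand": -1}, {"dr": [-0.01, 0.01, 0.17], "offset": [0.05, 0.01, 0.03], "hand": -1}, {"dr": [0.0, 0.0, 0.18], "offset": [0.06, 0.0, 0.04], "hand": -1}, {"dr": [0, 0, 0], "offset": [0, 0, 0], "hand": -1}, {"dr": [0, 0, 0], "offset": [0, 0, 0], "hand": -1}])

```text
time_s: 11.4
eef_pos: [557.5, 152.4, 178.4]
ee_rot: [0.382, -0.398, 0.814, 0.182]
force: [-0.9, -0.2, -1.8]
grip_width: 0.331
grip_force: 60.0
```

```bash
python3 - <<'E'
from path import *
P,Q,s=pose();G=P-Q.apply([0,0,19]);L=-Q.apply([np.cos(B),0,np.sin(B)])
print(s["joints"].round(2),s["time_s"],P.round(1),G.round(1),(Q.inv()*W[-1][1]).as_rotvec().round(3),L.round(3))
C=G+7.7*h(.9)
sd=ctrl.capture("side");tp=ctrl.capture("top");s_,t=info("side"),info("top")
cv2.imwrite("pics/s3.png",sd[:,:,::-1]);cv2.imwrite("pics/t3.png",tp[:,:,::-1])
for n,X in [("lens",C+70*L),("tail",C-80*L),("rim",np.array([552.3,147,75]))]: print(n,X.round(1),proj(s_,X).round(1),proj(t,X).round(1))
A=cv2.resize(sd[60:210,240:340],(400,600),interpolation=2);Bm=cv2.resize(tp[190:280,190:250],(400,600),interpolation=2)
cv2.imwrite("pics/c3.png",np.hstack([A,Bm])[:,:,::-1])
E
```

```text
[-0.27  0.31  1.93  1.15  0.89  2.76] 11.4 [557.5 152.4 178.4] [548.5 141.  190.6] [0.001 0.001 0.01 ] [-0.006  0.004  1.   ]
lens [552.8 147.2 260.6] [284.6 111.7] [217.2 225.3]
tail [553.8 146.7 110.6] [286.8 167.2] [228.5 235.5]
rim [552.3 147.   75. ] [286.5 179.2] [230.7 238.2]
```

View pics/c3.png

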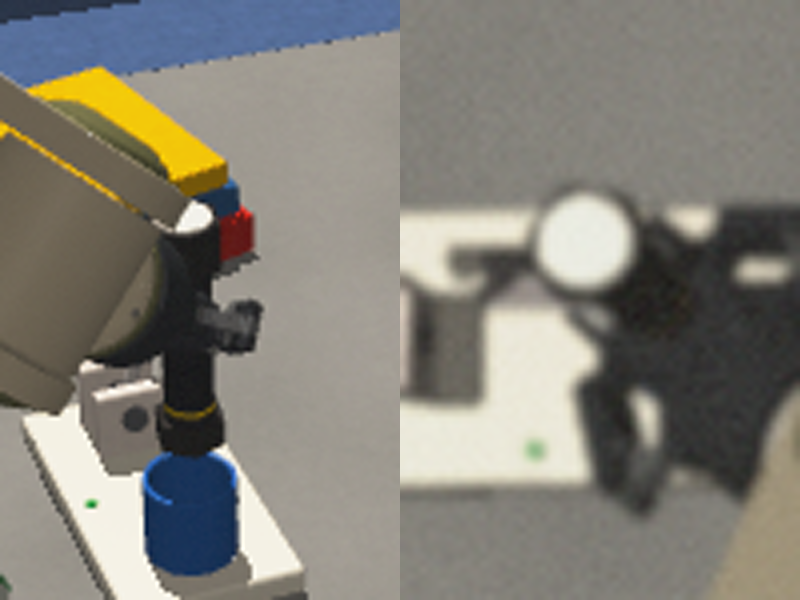

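The flashlight is upright over the cup. The lens is at top (218,226) against a predicted (217,225), and the tail is centred over the rim at side (288,171) against (287.5,179.5). I'm lowering it now.

```bash
python3 - <<'E'
from path import *
P,Q,s=pose(); rows(P+[-1,0.3,-70],W[-1][1],8)
E
```

```text
{"dr":[0.0, 0.0, 0.0],"offset":[0.06, 0.0, 0.05]} 
{"dr":[0.0, 0.0, 0.0],"offset":[0.06, 0.0, 0.05]} 
{"dr":[0.0, 0.0, 0.0],"offset":[0.05, 0.0, 0.05]} 
{"dr":[0.0, 0.0, 0.0],"offset":[0.06, 0.0, 0.04]} 
{"dr":[0.0, 0.0, 0.0],"offset":[0.05, 0.0, 0.05]} 
{"dr":[0.0, 0.0, 0.0],"offset":[0.06, 0.0, 0.04]} 
{"dr":[0.0, 0.0, 0.01],"offset":[0.05, 0.01, 0.05]} 
{"dr":[0.0, 0.0, 0.0],"offset":[0.06, 0.0, 0.04]}
```

>>> arm_command(increments=[{"dr": [0, 0, 0], "offset": [0.06, 0, 0.05], "hand": -1}, {"dr": [0, 0, 0], "offset": [0.06, 0, 0.05], "hand": -1}, {"dr": [0, 0, 0], "offset": [0.05, 0, 0.05], "hand": -1}, {"dr": [0, 0, 0], "offset": [0.06, 0, 0.04], "hand": -1}, {"dr": [0, 0, 0], "offset": [0.05, 0, 0.05], "hand": -1}, {"dr": [0, 0, 0], "offset": [0.06, 0, 0.04], "hand": -1}, {"dr": [0, 0, 0.01], "offset": [0.05, 0.01, 0.05], "hand": -1}, {"dr": [0, 0, 0], "offset": [0.06, 0, 0.04], "hand": -1}])

```text
time_s: 12.3
eef_pos: [556.5, 152.9, 107.6]
ee_rot: [0.381, -0.394, 0.816, 0.185]
force: [0.3, -0.3, -1.8]
grip_width: 0.332
grip_force: 60.0
```

```bash
python3 - <<'E'
from path import *
P,Q,s=pose();L=-Q.apply([np.cos(B),0,np.sin(B)]);print(P.round(1),s["force"].round(1),s["joints"].round(2),L.round(3)); rows(np.array([556.7,152.6,97]),W[-1][1],5)
E
```

```text
[556.5 152.9 107.6] [ 0.3 -0.3 -1.8] [-0.27  0.44  1.98  1.3   0.82  2.54] [-0.    -0.003  1.   ]
{"dr":[0.0, 0.0, 0.0],"offset":[0.01, 0.0, 0.01]} 
{"dr":[0.0, 0.0, 0.0],"offset":[0.01, 0.0, 0.01]} 
{"dr":[0.0, 0.0, 0.0],"offset":[0.02, 0.0, 0.01]} 
{"dr":[0.0, 0.0, 0.0],"offset":[0.01, 0.0, 0.01]} 
{"dr":[0.0, 0.0, 0.0],"offset":[0.02, 0.0, 0.02]}
```

>>> arm_command(increments=[{"dr": [0, 0, 0], "offset": [0.01, 0, 0.01], "hand": -1}, {"dr": [0, 0, 0], "offset": [0.02, 0, 0.01], "hand": -1}, {"dr": [0, 0, 0], "offset": [0.01, 0, 0.01], "hand": -1}, {"dr": [0, 0, 0], "offset": [0.02, 0, 0.01], "hand": -1}, {"dr": [0, 0, 0], "offset": [0.01, 0, 0.01], "hand": -1}, {"dr": [0, 0, 0], "offset": [0, 0, 0], "hand": -1}])

```text
time_s: 12.9
eef_pos: [556.0, 152.2, 97.9]
ee_rot: [0.381, -0.394, 0.816, 0.185]
force: [0.6, 1.0, -1.6]
grip_width: 0.33
grip_force: 60.0
```

>>> arm_command(increments=[{"dr": [0, 0, 0], "offset": [0.01, 0, 0.01], "hand": -1}, {"dr": [0, 0, 0], "offset": [0.01, 0, 0], "hand": -1}, {"dr": [0, 0, 0], "offset": [0, 0, 0], "hand": -1}])

```text
time_s: 13.2
eef_pos: [556.2, 152.1, 96.6]
ee_rot: [0.383, -0.394, 0.815, 0.185]
force: [-0.1, 3.1, 6.7]
grip_width: 0.331
grip_force: 60.5
```

>>> arm_command(increments=[{"dr": [0, 0, 0], "offset": [0.01, 0, 0.01], "hand": -1}, {"dr": [0, 0, 0], "offset": [0, 0, 0], "hand": -1}])

```text
time_s: 13.4
eef_pos: [556.7, 152.6, 96.5]
ee_rot: [0.384, -0.394, 0.814, 0.186]
force: [-7.3, -0.0, 19.5]
grip_width: 0.329
grip_force: 61.9
```

The tail met the floor (force up, depth as seen in the side view). I'll ease the press, open, and back out along the tool.

>>> arm_command(increments=[{"dr": [0, 0, 0], "offset": [-0.01, 0, -0.01], "hand": -1}, {"dr": [0, 0, 0], "offset": [0, 0, 0], "hand": -0.25}, {"dr": [0, 0, 0], "offset": [0, 0, 0], "hand": -0.1}, {"dr": [0, 0, 0], "offset": [0, 0, 0], "hand": 0.3}, {"dr": [0, 0, 0], "offset": [0, 0, 0], "hand": 0.6}, {"dr": [0, 0, 0], "offset": [0, 0, 0], "hand": 0.6}])

```text
time_s: 14.0
eef_pos: [555.6, 151.6, 95.3]
ee_rot: [0.381, -0.394, 0.816, 0.185]
force: [-1.3, 0.2, -0.2]
grip_width: 0.801
grip_force: 0.0
```

>>> arm_command(increments=[{"dr": [0, 0, 0], "offset": [0, 0, -0.1], "hand": 0.6}, {"dr": [0, 0, 0], "offset": [0, 0, -0.15], "hand": 0.6}, {"dr": [0, 0, 0], "offset": [0, 0, -0.25], "hand": 0.6}, {"dr": [0, 0, 0], "offset": [0, 0, -0.3], "hand": 0.6}, {"dr": [0, 0, 0], "offset": [0, 0, -0.3], "hand": 0.6}, {"dr": [0, 0, 0], "offset": [0, 0, -0.2], "hand": 0.6}])

```text
time_s: 14.6
eef_pos: [480.3, 56.4, 197.0]
ee_rot: [0.381, -0.394, 0.816, 0.184]
force: [-0.3, -0.4, -0.1]
grip_width: 0.801
grip_force: 0.0
```

```bash
python3 - <<'E'
from path import *
P,Q,s=pose();print(P.round(1),s["joints"].round(2))
sd=ctrl.capture("side");tp=ctrl.capture("top");s_,t=info("side"),info("top")
cv2.imwrite("pics/s4.png",sd[:,:,::-1]);cv2.imwrite("pics/t4.png",tp[:,:,::-1])
A=cv2.resize(sd[90:240,230:330],(400,600),interpolation=2);Bm=cv2.resize(tp[190:280,155:215+40],(400,360),interpolation=2)
Bm=np.vstack([Bm,np.zeros((240,400,3),np.uint8)])
cv2.imwrite("pics/c4.png",np.hstack([A,Bm])[:,:,::-1])
# lever plan: IK, tool down, y along dock x (dock yaw .027)
for sg in (1,-1):
  R=fr(sg*np.array([-np.sin(.027),np.cos(.027),0]),-U)
  for X in ([587,262,134],[587,302,134],[483,262,121],[587,262,234]):
    q,c=ik(np.array(X,float),R,k,[.3,.7,1.5,0,1.2,sg*.3-.5]);print(sg,X,q.round(2),"%.5f"%c)
E
```

```text
[480.3  56.4 197. ] [-0.58  0.14  2.09  1.02  1.11  2.64]
1 [587, 262, 134] [0.24 0.65 1.24 0.   1.25 0.21] 0.00000
1 [587, 302, 134] [0.3  0.69 1.18 0.   1.28 0.27] 0.00000
1 [483, 262, 121] [ 0.28  0.47  1.57 -0.    1.1   0.26] 0.00000
1 [587, 262, 234] [0.24 0.57 1.11 0.   1.46 0.21] 0.00000
-1 [587, 262, 134] [ 0.25  0.65  1.24 -0.02  1.25 -2.88] 0.00666
-1 [587, 302, 134] [ 0.3   0.69  1.18 -0.    1.28 -2.87] 0.00000
-1 [483, 262, 121] [ 0.29  0.47  1.57 -0.    1.1  -2.88] 0.00006
-1 [587, 262, 234] [ 0.25  0.58  1.11 -0.02  1.46 -2.88] 0.00788
```

View pics/c4.png

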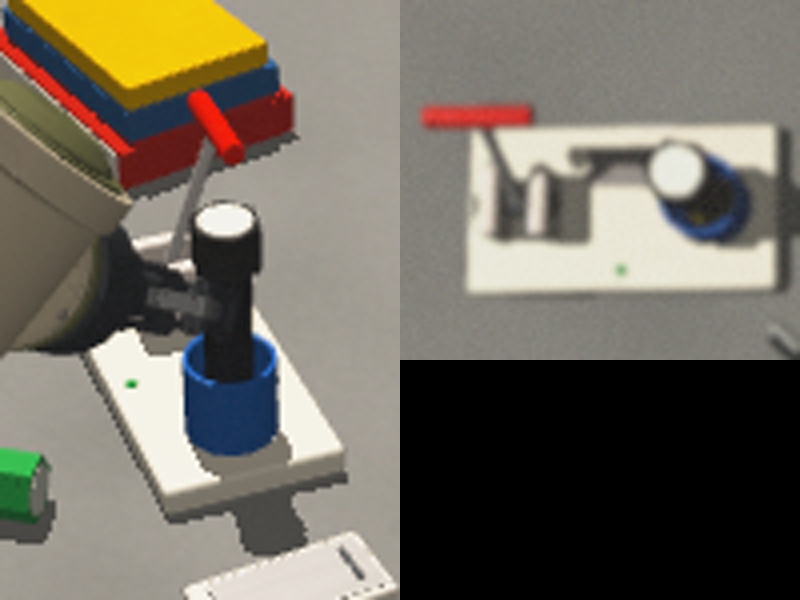

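The flashlight stands upright in the cup, lens at top crop (677,172). The lever bar spans top (160.5–188.3, 219). Next I move over the bar, tool down with the fingers closing along dock x, gripping off the stem on the +y side.

```bash
cat > path2.py <<'E'
from kin import *
k=np.load("k.npy")
RL=fr([-np.sin(.027),np.cos(.027),0],-U)
goal,_=ik(np.array([588,301,235.]),RL,k,[.3,.57,1.1,0,1.46,.27])
c=np.array([-.58,.14,2.09,1.02,1.11,2.64]);v=np.array([-.25,.0,1.75,.5,1.3,1.4])
W=[fk(q,k) for q in lerp(c,v,11)+lerp(v,goal,13)]
E
python3 - <<'E'
from path2 import *
t=info("top")
for p in [(160.5,219),(188.3,219),(174.4,219)]: print(onz(t,p,153).round(1))
for p,_ in W[::3]: print(p.round(0),end=' ')
print(goal.round(2));follow(W)
E
```

```text
[589.  317.6 153. ]
[589.5 245.3 153. ]
[589.2 281.5 153. ]
[478.  67. 208.] [474.  89. 236.] [468. 108. 266.] [462. 122. 299.] [482. 141. 307.] [516. 172. 294.] [548. 213. 276.] [575. 263. 253.] [0.3  0.62 1.04 0.   1.48 0.27]
{"dr":[-0.05, 0.03, -0.25],"offset":[-0.1, 0.08, -0.02]} FAST 16 11.6
{"dr":[-0.04, 0.03, -0.23],"offset":[-0.1, 0.03, -0.01]} FAST 13 10.6
{"dr":[-0.05, 0.02, -0.24],"offset":[-0.09, 0.01, -0.02]} FAST 11 11.1
{"dr":[-0.04, 0.03, -0.23],"offset":[-0.1, 0.0, -0.02]} FAST 12 10.6
{"dr":[-0.04, 0.01, -0.23],"offset":[-0.09, -0.02, -0.03]} FAST 12 10.5
{"dr":[-0.05, 0.02, -0.23],"offset":[-0.09, -0.04, -0.04]} FAST 13 10.6
{"dr":[-0.05, 0.01, -0.23],"offset":[-0.07, -0.04, -0.05]} FAST 11 10.6
{"dr":[-0.05, 0.01, -0.23],"offset":[-0.07, -0.06, -0.05]} FAST 13 10.6
{"dr":[-0.04, 0.01, -0.22],"offset":[-0.05, -0.06, -0.06]} FAST 12 10.1
{"dr":[-0.05, 0.0, -0.22],"offset":[-0.04, -0.07, -0.07]} FAST 13 10.2
{"dr":[-0.05, 0.01, -0.22],"offset":[-0.02, -0.07, -0.08]} FAST 13 10.2
{"dr":[-0.04, -0.05, -0.18],"offset":[0.07, -0.06, 0.06]} 
{"dr":[-0.03, -0.04, -0.17],"offset":[0.08, -0.06, 0.07]} 
{"dr":[-0.03, -0.04, -0.18],"offset":[0.1, -0.05, 0.07]} 
{"dr":[-0.02, -0.05, -0.17],"offset":[0.1, -0.04, 0.08]} 
{"dr":[-0.03, -0.05, -0.18],"offset":[0.11, -0.04, 0.07]} 
{"dr":[-0.02, -0.04, -0.17],"offset":[0.11, -0.03, 0.08]} 
{"dr":[-0.02, -0.05, -0.18],"offset":[0.13, -0.02, 0.09]} 
{"dr":[-0.01, -0.05, -0.17],"offset":[0.13, -0.02, 0.08]} 
{"dr":[-0.02, -0.05, -0.17],"offset":[0.14, 0.0, 0.09]} 
{"dr":[-0.01, -0.04, -0.17],"offset":[0.15, 0.0, 0.08]} 
{"dr":[-0.01, -0.05, -0.17],"offset":[0.16, 0.01, 0.09]} 
{"dr":[-0.01, -0.05, -0.17],"offset":[0.15, 0.02, 0.08]} 
{"dr":[0.0, -0.05, -0.17],"offset":[0.17, 0.04, 0.08]}
```

```bash
sed -i 's/lerp(c,v,11)+lerp(v,goal,13)/lerp(c,v,14)+lerp(v,goal,14)/' path2.py; python3 - <<'E'
from path2 import *
follow(W)
E
```

```text
{"dr":[-0.04, 0.03, -0.2],"offset":[-0.08, 0.07, -0.02]} FAST 13 9.3
{"dr":[-0.03, 0.02, -0.18],"offset":[-0.08, 0.02, 0.0]} 
{"dr":[-0.04, 0.02, -0.19],"offset":[-0.07, 0.02, -0.02]} FAST 9 8.8
{"dr":[-0.03, 0.02, -0.18],"offset":[-0.08, 0.0, -0.01]} 
{"dr":[-0.04, 0.01, -0.19],"offset":[-0.08, 0.0, -0.02]} FAST 10 8.7
{"dr":[-0.03, 0.02, -0.18],"offset":[-0.07, -0.01, -0.02]} 
{"dr":[-0.04, 0.01, -0.18],"offset":[-0.07, -0.03, -0.03]} 
{"dr":[-0.03, 0.01, -0.18],"offset":[-0.06, -0.03, -0.03]} 
{"dr":[-0.04, 0.01, -0.18],"offset":[-0.06, -0.04, -0.04]} 
{"dr":[-0.04, 0.01, -0.18],"offset":[-0.05, -0.04, -0.04]} 
{"dr":[-0.04, 0.01, -0.17],"offset":[-0.04, -0.05, -0.05]} 
{"dr":[-0.03, 0.0, -0.18],"offset":[-0.03, -0.05, -0.05]} 
{"dr":[-0.04, 0.01, -0.17],"offset":[-0.03, -0.06, -0.06]} 
{"dr":[-0.04, 0.0, -0.17],"offset":[-0.02, -0.05, -0.06]} 
{"dr":[-0.03, -0.04, -0.17],"offset":[0.07, -0.06, 0.05]} 
{"dr":[-0.03, -0.04, -0.16],"offset":[0.08, -0.05, 0.07]} 
{"dr":[-0.03, -0.05, -0.16],"offset":[0.08, -0.05, 0.06]} 
{"dr":[-0.02, -0.04, -0.16],"offset":[0.1, -0.04, 0.07]} 
{"dr":[-0.03, -0.04, -0.17],"offset":[0.1, -0.04, 0.07]} 
{"dr":[-0.02, -0.04, -0.16],"offset":[0.1, -0.03, 0.08]} 
{"dr":[-0.02, -0.05, -0.16],"offset":[0.12, -0.02, 0.07]} 
{"dr":[-0.01, -0.04, -0.16],"offset":[0.12, -0.02, 0.08]} 
{"dr":[-0.02, -0.05, -0.16],"offset":[0.12, -0.01, 0.08]} 
{"dr":[-0.01, -0.04, -0.16],"offset":[0.14, -0.01, 0.08]} 
{"dr":[-0.01, -0.04, -0.16],"offset":[0.13, 0.01, 0.08]} 
{"dr":[-0.01, -0.05, -0.16],"offset":[0.15, 0.01, 0.07]} 
{"dr":[-0.01, -0.05, -0.16],"offset":[0.14, 0.03, 0.08]} 
{"dr":[0.0, -0.04, -0.15],"offset":[0.16, 0.03, 0.08]}
```

>>> arm_command(increments=[{"dr": [-0.04, 0.03, -0.18], "offset": [-0.08, 0.07, -0.02], "hand": 0.6}, {"dr": [-0.03, 0.02, -0.18], "offset": [-0.08, 0.02, 0.0], "hand": 0.6}, {"dr": [-0.04, 0.02, -0.18], "offset": [-0.07, 0.02, -0.02], "hand": 0.6}, {"dr": [-0.03, 0.02, -0.18], "offset": [-0.08, 0.0, -0.01], "hand": 0.6}, {"dr": [-0.04, 0.01, -0.18], "offset": [-0.08, 0.0, -0.02], "hand": 0.6}, {"dr": [-0.03, 0.02, -0.18], "offset": [-0.07, -0.01, -0.02], "hand": 0.6}, {"dr": [-0.04, 0.01, -0.18], "offset": [-0.07, -0.03, -0.03], "hand": 0.6}, {"dr": [-0.03, 0.01, -0.18], "offset": [-0.06, -0.03, -0.03], "hand": 0.6}])

```text
time_s: 15.5
eef_pos: [471.8, 106.1, 256.5]
ee_rot: [-0.333, 0.817, -0.47, -0.02]
force: [-0.3, -0.2, 0.3]
grip_width: 0.795
grip_force: 0.0
```

>>> arm_command(increments=[{"dr": [-0.04, 0.01, -0.18], "offset": [-0.06, -0.04, -0.04], "hand": 0.6}, {"dr": [-0.04, 0.01, -0.18], "offset": [-0.05, -0.04, -0.04], "hand": 0.6}, {"dr": [-0.04, 0.01, -0.17], "offset": [-0.04, -0.05, -0.05], "hand": 0.6}, {"dr": [-0.03, 0.0, -0.18], "offset": [-0.03, -0.05, -0.05], "hand": 0.6}, {"dr": [-0.04, 0.01, -0.17], "offset": [-0.03, -0.06, -0.06], "hand": 0.6}, {"dr": [-0.04, 0.0, -0.17], "offset": [-0.02, -0.05, -0.06], "hand": 0.6}])

```text
time_s: 16.1
eef_pos: [461.6, 126.5, 310.0]
ee_rot: [-0.231, 0.963, -0.105, 0.085]
force: [-0.1, -0.1, -0.5]
grip_width: 0.796
grip_force: 0.0
```

```bash
python3 - <<'E'
from path2 import *
P,Q,s=pose();print(P.round(0),W[13][0].round(0),s["joints"].round(2));follow(W[14:]+[(np.array([589,301,235.]),RL)])
E
```

```text
[462. 126. 310.] [459. 125. 311.] [-0.25  0.01  1.73  0.5   1.32  1.43]
{"dr":[-0.04, -0.02, -0.2],"offset":[0.05, -0.05, 0.04]} FAST 10 9.2
{"dr":[-0.03, -0.05, -0.16],"offset":[0.08, -0.05, 0.06]} 
{"dr":[-0.03, -0.04, -0.16],"offset":[0.08, -0.05, 0.07]} 
{"dr":[-0.02, -0.04, -0.16],"offset":[0.1, -0.04, 0.06]} 
{"dr":[-0.03, -0.04, -0.17],"offset":[0.1, -0.04, 0.07]} 
{"dr":[-0.02, -0.05, -0.16],"offset":[0.1, -0.03, 0.08]} 
{"dr":[-0.02, -0.04, -0.16],"offset":[0.12, -0.02, 0.07]} 
{"dr":[-0.01, -0.04, -0.16],"offset":[0.12, -0.02, 0.08]} 
{"dr":[-0.02, -0.05, -0.16],"offset":[0.12, -0.01, 0.08]} 
{"dr":[-0.01, -0.04, -0.16],"offset":[0.14, -0.01, 0.08]} 
{"dr":[-0.01, -0.05, -0.16],"offset":[0.13, 0.01, 0.08]} 
{"dr":[-0.01, -0.04, -0.16],"offset":[0.15, 0.01, 0.08]} 
{"dr":[-0.01, -0.05, -0.16],"offset":[0.15, 0.03, 0.08]} 
{"dr":[0.0, -0.04, -0.15],"offset":[0.15, 0.03, 0.07]} 
{"dr":[0.0, 0.0, 0.0],"offset":[0.0, 0.01, 0.0]}
```

>>> arm_command(increments=[{"dr": [-0.04, -0.02, -0.18], "offset": [0.05, -0.05, 0.04], "hand": 0.6}, {"dr": [-0.03, -0.05, -0.17], "offset": [0.08, -0.05, 0.06], "hand": 0.6}, {"dr": [-0.03, -0.04, -0.16], "offset": [0.08, -0.05, 0.07], "hand": 0.6}, {"dr": [-0.02, -0.04, -0.16], "offset": [0.1, -0.04, 0.06], "hand": 0.6}, {"dr": [-0.03, -0.04, -0.17], "offset": [0.1, -0.04, 0.07], "hand": 0.6}, {"dr": [-0.02, -0.05, -0.16], "offset": [0.1, -0.03, 0.08], "hand": 0.6}, {"dr": [-0.02, -0.04, -0.16], "offset": [0.12, -0.02, 0.07], "hand": 0.6}, {"dr": [-0.01, -0.04, -0.17], "offset": [0.12, -0.02, 0.08], "hand": 0.6}])

```text
time_s: 16.9
eef_pos: [544.1, 204.1, 279.2]
ee_rot: [-0.094, 0.906, 0.409, 0.057]
force: [-0.6, -1.2, -0.0]
grip_width: 0.802
grip_force: 0.0
```

>>> arm_command(increments=[{"dr": [-0.02, -0.05, -0.16], "offset": [0.12, -0.01, 0.08], "hand": 0.6}, {"dr": [-0.01, -0.04, -0.16], "offset": [0.14, -0.01, 0.08], "hand": 0.6}, {"dr": [-0.01, -0.05, -0.16], "offset": [0.13, 0.01, 0.08], "hand": 0.6}, {"dr": [-0.01, -0.04, -0.16], "offset": [0.15, 0.01, 0.08], "hand": 0.6}, {"dr": [-0.01, -0.05, -0.16], "offset": [0.15, 0.03, 0.08], "hand": 0.6}, {"dr": [0.0, -0.04, -0.15], "offset": [0.15, 0.03, 0.07], "hand": 0.6}, {"dr": [0, 0, 0], "offset": [0, 0.01, 0], "hand": 0.6}, {"dr": [0, 0, 0], "offset": [0, 0, 0], "hand": 0.6}])

```text
time_s: 17.7
eef_pos: [590.5, 300.1, 234.6]
ee_rot: [-0.004, 0.7, 0.714, 0.0]
force: [0.3, -1.1, 0.7]
grip_width: 0.801
grip_force: 0.0
```

```bash
python3 - <<'E'
from path2 import *
P,Q,s=pose();print(P.round(1),s["joints"].round(2),(Q.inv()*RL).as_rotvec().round(3))
w=info("wrist");im=ctrl.capture("wrist");cv2.imwrite("pics/w5.png",im[:,:,::-1]);np.savez("w5.npz",**w)
hsv=cv2.cvtColor(im,cv2.COLOR_RGB2HSV);m=((hsv[...,0]<6)|(hsv[...,0]>174))&(hsv[...,1]>180)&(hsv[...,2]>80)
n,l,st,ce=cv2.connectedComponentsWithStats(m.astype(np.uint8))
for i in range(1,n):
    if st[i,4]>200:
        ys,xs=np.where(l==i);r=cv2.minAreaRect(np.c_[xs,ys].astype(np.float32));print(st[i],ce[i].round(1),r)
for X in ([589.3,281.5,153],[589,317,153],[589,246,153]): print(proj(w,np.array(X,float)).round(1))
E
```

```text
[590.5 300.1 234.6] [0.29 0.63 1.01 0.01 1.51 0.27] [-0.005 -0.006 -0.007]
[301   0  18  33 398] [309.6  15.1] ((309.84222412109375, 14.87533187866211), (32.75566482543945, 13.236173629760742), 78.11134338378906)
[ 311  227   20   97 1536] [320.6 277.7] ((320.5, 275.0), (96.0, 19.0), 90.0)
[320.5 269.7]
[321.  219.2]
[319.2 316.2]
```

View pics/w5.png

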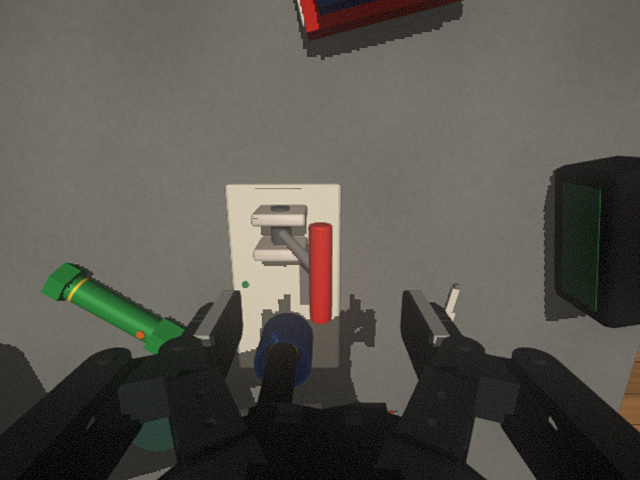

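The wrist view shows the red bar at (320.5, 227–323), in the middle between the fingers. I'll triangulate it, then descend.

```bash
python3 - <<'E'
from path2 import *
w=dict(np.load("w5.npz"));t,s_=info("top"),info("side")
X,r=tri([(w,(320.5,275)),(t,(174.4,219)),(s_,(283.8,121.8))]);print(X.round(1),r)
rows(np.array([X[0]-.3,X[1]+19,135]),RL,7)
E
```

```text
[589.8 279.  152.9] [[0.7, -2.0], [1.0, -0.2], [-0.6, -0.5]]
{"dr":[0.0, 0.0, 0.0],"offset":[0.0, 0.0, 0.12]} 
{"dr":[0.0, 0.0, 0.0],"offset":[0.0, 0.0, 0.12]} 
{"dr":[0.0, 0.0, 0.0],"offset":[0.0, 0.0, 0.12]} 
{"dr":[0.0, 0.0, 0.0],"offset":[0.0, 0.0, 0.12]} 
{"dr":[0.0, 0.0, 0.0],"offset":[-0.01, 0.0, 0.12]} 
{"dr":[0.0, 0.0, -0.01],"offset":[0.0, 0.0, 0.12]} 
{"dr":[0.0, -0.01, 0.0],"offset":[-0.01, -0.01, 0.12]}
```

>>> arm_command(increments=[{"dr": [0, 0, 0], "offset": [0, 0, 0.12], "hand": 0.4}, {"dr": [0, 0, 0], "offset": [0, 0, 0.12], "hand": 0.4}, {"dr": [0, 0, 0], "offset": [0, 0, 0.12], "hand": 0.4}, {"dr": [0, 0, 0], "offset": [0, 0, 0.12], "hand": 0.4}, {"dr": [0, 0, 0], "offset": [-0.01, 0, 0.12], "hand": 0.4}, {"dr": [0, 0, -0.01], "offset": [0, 0, 0.12], "hand": 0.4}, {"dr": [0, -0.01, 0], "offset": [-0.01, -0.01, 0.12], "hand": 0.4}, {"dr": [0, 0, 0], "offset": [0, 0, 0], "hand": 0.4}])

```text
time_s: 18.55
eef_pos: [588.3, 297.4, 132.6]
ee_rot: [-0.001, 0.697, 0.717, -0.004]
force: [-0.2, 0.5, -0.3]
grip_width: 0.698
grip_force: 0.0
```

>>> arm_command(increments=[{"dr": [0, 0, 0], "offset": [0, 0, 0], "hand": 0}, {"dr": [0, 0, 0], "offset": [0, 0, 0], "hand": -0.4}, {"dr": [0, 0, 0], "offset": [0, 0, 0], "hand": -1}, {"dr": [0, 0, 0], "offset": [0, 0, 0], "hand": -1}, {"dr": [0, 0, 0], "offset": [0, 0, 0], "hand": -1}, {"dr": [0, 0, 0], "offset": [0, 0, 0], "hand": -1}], grip_force=40)

```text
time_s: 19.15
eef_pos: [589.6, 298.1, 135.5]
ee_rot: [-0.0, 0.697, 0.717, -0.001]
force: [-0.6, 0.7, 5.6]
grip_width: 0.169
grip_force: 39.2
```

```bash
cat > lev.py <<'E'
from path2 import *
dx=np.array([np.cos(.027),np.sin(.027),0])
def bar(a): return dx*115*np.sin(.35-a)+U*115*np.cos(.35-a)
def arc(a0,a1,n,turn=0.0):
    """rows from the measured pose along the lever arc, tool kept upright"""
    P,Q,s=pose();ps=[(P+bar(a)-bar(a0),RL) for a in np.linspace(a0,a1,n+1)[1:]]
    follow(ps)
E
python3 - <<'E'
from lev import *
P,Q,s=pose();print(P.round(1),s["force"].round(1),s["grip_width"],(Q.inv()*RL).as_rotvec().round(3))
arc(0,1.0,24)
E
```

```text
[589.6 298.1 135.5] [-0.6  0.7  5.6] 0.1689597564265058 [-0.002  0.001  0.002]
{"dr":[0.0, 0.0, 0.0],"offset":[0.0, -0.04, -0.01]} 
{"dr":[0.0, 0.0, 0.0],"offset":[0.0, -0.04, -0.01]} 
{"dr":[0.0, 0.0, 0.0],"offset":[0.0, -0.03, -0.01]} 
{"dr":[0.0, 0.0, 0.0],"offset":[0.0, -0.04, -0.01]} 
{"dr":[0.0, 0.0, 0.0],"offset":[0.0, -0.04, -0.01]} 
{"dr":[0.0, 0.0, 0.0],"offset":[0.0, -0.04, 0.0]} 
{"dr":[0.0, 0.0, 0.0],"offset":[0.0, -0.04, -0.01]} 
{"dr":[0.0, 0.0, 0.0],"offset":[0.0, -0.04, 0.0]} 
{"dr":[0.0, 0.0, 0.0],"offset":[0.0, -0.04, 0.0]} 
{"dr":[0.0, 0.0, 0.0],"offset":[0.0, -0.04, 0.0]} 
{"dr":[0.0, 0.0, 0.0],"offset":[0.0, -0.04, 0.01]} 
{"dr":[0.0, 0.0, 0.0],"offset":[0.0, -0.04, 0.0]} 
{"dr":[0.0, 0.0, 0.0],"offset":[0.0, -0.04, 0.01]} 
{"dr":[0.0, 0.0, 0.0],"offset":[0.0, -0.04, 0.01]} 
{"dr":[0.0, 0.0, 0.0],"offset":[0.0, -0.04, 0.01]} 
{"dr":[0.0, 0.0, 0.0],"offset":[0.0, -0.04, 0.01]} 
{"dr":[0.0, 0.0, 0.0],"offset":[0.0, -0.03, 0.01]} 
{"dr":[0.0, 0.0, 0.0],"offset":[0.0, -0.04, 0.02]} 
{"dr":[0.0, 0.0, 0.0],"offset":[0.0, -0.04, 0.02]} 
{"dr":[0.0, 0.0, 0.0],"offset":[0.0, -0.03, 0.01]} 
{"dr":[0.0, 0.0, 0.0],"offset":[0.0, -0.04, 0.02]} 
{"dr":[0.0, 0.0, 0.0],"offset":[0.0, -0.03, 0.02]} 
{"dr":[0.0, 0.0, 0.0],"offset":[0.0, -0.04, 0.03]} 
{"dr":[0.0, 0.0, 0.0],"offset":[0.0, -0.03, 0.02]}
```

Gripped (about 15 mm wide). Pulling along the arc.

>>> arm_command(increments=[{"dr": [0, 0, 0], "offset": [0, -0.04, -0.01], "hand": -1}, {"dr": [0, 0, 0], "offset": [0, -0.04, -0.01], "hand": -1}, {"dr": [0, 0, 0], "offset": [0, -0.03, -0.01], "hand": -1}, {"dr": [0, 0, 0], "offset": [0, -0.04, -0.01], "hand": -1}, {"dr": [0, 0, 0], "offset": [0, -0.04, -0.01], "hand": -1}, {"dr": [0, 0, 0], "offset": [0, -0.04, 0], "hand": -1}, {"dr": [0, 0, 0], "offset": [0, -0.04, -0.01], "hand": -1}, {"dr": [0, 0, 0], "offset": [0, -0.04, 0], "hand": -1}])

```text
time_s: 19.95
eef_pos: [554.2, 297.3, 144.0]
ee_rot: [0.002, 0.697, 0.717, 0.002]
force: [8.1, 1.3, 7.5]
grip_width: 0.172
grip_force: 39.8
```

>>> arm_command(increments=[{"dr": [0, 0, 0], "offset": [0, -0.04, 0], "hand": -1}, {"dr": [0, 0, 0], "offset": [0, -0.04, 0], "hand": -1}, {"dr": [0, 0, 0], "offset": [0, -0.04, 0.01], "hand": -1}, {"dr": [0, 0, 0], "offset": [0, -0.04, 0], "hand": -1}, {"dr": [0, 0, 0], "offset": [0, -0.04, 0.01], "hand": -1}, {"dr": [0, 0, 0], "offset": [0, -0.04, 0.01], "hand": -1}, {"dr": [0, 0, 0], "offset": [0, -0.04, 0.01], "hand": -1}, {"dr": [0, 0, 0], "offset": [0, -0.04, 0.01], "hand": -1}])

```text
time_s: 20.75
eef_pos: [516.0, 296.3, 138.2]
ee_rot: [0.001, 0.697, 0.717, 0.002]
force: [6.4, 0.9, 10.6]
grip_width: 0.169
grip_force: 41.2
```

```bash
cat >> lev.py <<'E'
def ang():
    P=pose()[0]; v=(P-np.array([589.6,298.1,135.5])); r=v+bar(0); return .35-np.arctan2(r@dx,r@U), np.hypot(r@dx,r@U)
E
python3 - <<'E'
from lev import *
P,Q,s=pose();a=ang();print(P.round(1),s["force"].round(1),s["grip_width"],a,(Q.inv()*RL).as_rotvec().round(3))
arc(a[0],.96,7)
E
```

```text
[516.  296.3 138.2] [ 6.4  0.9 10.6] 0.16872131273609572 (np.float64(0.6498006684796184), np.float64(115.93272806359992)) [ 0.005 -0.     0.002]
{"dr":[0.01, 0.0, 0.0],"offset":[0.0, -0.04, 0.01]} 
{"dr":[0.0, 0.0, 0.0],"offset":[0.0, -0.04, 0.02]} 
{"dr":[0.0, 0.0, 0.0],"offset":[0.0, -0.04, 0.02]} 
{"dr":[0.0, 0.0, 0.0],"offset":[0.0, -0.04, 0.01]} 
{"dr":[0.0, 0.0, 0.0],"offset":[0.0, -0.03, 0.02]} 
{"dr":[0.0, 0.0, 0.0],"offset":[0.0, -0.04, 0.03]} 
{"dr":[0.0, 0.0, 0.0],"offset":[0.0, -0.04, 0.02]}
```

>>> arm_command(increments=[{"dr": [0, 0, 0], "offset": [0, -0.04, 0.01], "hand": -1}, {"dr": [0, 0, 0], "offset": [0, -0.04, 0.02], "hand": -1}, {"dr": [0, 0, 0], "offset": [0, -0.04, 0.02], "hand": -1}, {"dr": [0, 0, 0], "offset": [0, -0.04, 0.01], "hand": -1}, {"dr": [0, 0, 0], "offset": [0, -0.03, 0.02], "hand": -1}, {"dr": [0, 0, 0], "offset": [0, -0.03, 0.02], "hand": -1}, {"dr": [0, 0, 0], "offset": [0, 0, 0], "hand": -1}])

```text
time_s: 21.45
eef_pos: [489.2, 295.6, 125.8]
ee_rot: [0.001, 0.697, 0.717, 0.001]
force: [7.1, 2.1, 5.9]
grip_width: 0.169
grip_force: 41.3
```

```bash
python3 - <<'E'
from lev import *
P,Q,s=pose();a=ang();print(P.round(1),s["force"].round(1),s["grip_width"],a)
E
```

```text
[489.2 295.6 125.8] [7.1 2.1 5.9] 0.1692447296805372 (np.float64(0.9056807146285917), np.float64(115.70131667153599))
```

>>> arm_command(increments=[{"dr": [0, 0, 0], "offset": [0, -0.02, 0.01], "hand": -1}, {"dr": [0, 0, 0], "offset": [0, -0.02, 0.02], "hand": -1}, {"dr": [0, 0, 0], "offset": [0, -0.01, 0.01], "hand": -1}, {"dr": [0, 0, 0], "offset": [0, 0, 0], "hand": -1}])

```text
time_s: 21.85
eef_pos: [484.4, 295.5, 122.4]
ee_rot: [0.002, 0.697, 0.717, 0.003]
force: [7.6, 0.4, 13.3]
grip_width: 0.174
grip_force: 42.1
```

>>> arm_command(increments=[{"dr": [0, 0, 0], "offset": [0, -0.01, 0.01], "hand": -1}, {"dr": [0, 0, 0], "offset": [0, -0.01, 0.01], "hand": -1}, {"dr": [0, 0, 0], "offset": [0, 0, 0], "hand": -1}])

```text
time_s: 22.15
eef_pos: [483.7, 295.6, 121.9]
ee_rot: [0.004, 0.697, 0.717, 0.005]
force: [10.1, -0.5, 21.6]
grip_width: 0.171
grip_force: 43.0
```

```bash
python3 - <<'E'
from lev import *
P,Q,s=pose();a=ang();print(P.round(1),s["force"].round(1),s["grip_width"],a)
E
```

```text
[483.7 295.6 121.9] [10.1 -0.5 21.6] 0.17088603750407108 (np.float64(0.9634219818014328), np.float64(115.43631678892427))
```

The stop is reached: the tangential force is 20 N, far above the 7 N spring, and the angle is 0.96. Easing it back now at about 0.25 rad/s.

```bash
python3 - <<'E'
from lev import *
arc(.96,0.45,21); 
E
```

```text
{"dr":[0.02, 0.0, 0.0],"offset":[0.0, 0.02, -0.01]} 
{"dr":[0.0, 0.0, 0.0],"offset":[0.0, 0.02, -0.02]} 
{"dr":[0.0, 0.0, 0.0],"offset":[0.0, 0.02, -0.01]} 
{"dr":[0.0, 0.0, 0.0],"offset":[0.0, 0.02, -0.01]} 
{"dr":[0.0, 0.0, 0.0],"offset":[0.0, 0.02, -0.01]} 
{"dr":[0.0, 0.0, 0.0],"offset":[0.0, 0.02, -0.01]} 
{"dr":[0.0, 0.0, 0.0],"offset":[0.0, 0.02, -0.01]} 
{"dr":[0.0, 0.0, 0.0],"offset":[0.0, 0.02, -0.01]} 
{"dr":[0.0, 0.0, 0.0],"offset":[0.0, 0.02, -0.01]} 
{"dr":[0.0, 0.0, 0.0],"offset":[0.0, 0.02, -0.01]} 
{"dr":[0.0, 0.0, 0.0],"offset":[0.0, 0.03, -0.01]} 
{"dr":[0.0, 0.0, 0.0],"offset":[0.0, 0.02, -0.01]} 
{"dr":[0.0, 0.0, 0.0],"offset":[0.0, 0.02, 0.0]} 
{"dr":[0.0, 0.0, 0.0],"offset":[0.0, 0.02, -0.01]} 
{"dr":[0.0, 0.0, 0.0],"offset":[0.0, 0.03, 0.0]} 
{"dr":[0.0, 0.0, 0.0],"offset":[0.0, 0.02, -0.01]} 
{"dr":[0.0, 0.0, 0.0],"offset":[0.0, 0.02, -0.01]} 
{"dr":[0.0, 0.0, 0.0],"offset":[0.0, 0.02, 0.0]} 
{"dr":[0.0, 0.0, 0.0],"offset":[0.0, 0.03, 0.0]} 
{"dr":[0.0, 0.0, 0.0],"offset":[0.0, 0.02, -0.01]} 
{"dr":[0.0, 0.0, 0.0],"offset":[0.0, 0.02, 0.0]}
```

>>> arm_command(increments=[{"dr": [0, 0, 0], "offset": [0, 0.02, -0.02], "hand": -1}, {"dr": [0, 0, 0], "offset": [0, 0.02, -0.02], "hand": -1}, {"dr": [0, 0, 0], "offset": [0, 0.02, -0.01], "hand": -1}, {"dr": [0, 0, 0], "offset": [0, 0.02, -0.02], "hand": -1}, {"dr": [0, 0, 0], "offset": [0, 0.02, -0.01], "hand": -1}, {"dr": [0, 0, 0], "offset": [0, 0.02, -0.01], "hand": -1}, {"dr": [0, 0, 0], "offset": [0, 0.02, -0.01], "hand": -1}, {"dr": [0, 0, 0], "offset": [0, 0.02, -0.01], "hand": -1}])

```text
time_s: 22.95
eef_pos: [498.1, 295.7, 130.3]
ee_rot: [-0.001, 0.697, 0.717, -0.002]
force: [-0.3, 5.2, 2.8]
grip_width: 0.164
grip_force: 41.5
```

>>> arm_command(increments=[{"dr": [0, 0, 0], "offset": [0, 0.02, -0.01], "hand": -1}, {"dr": [0, 0, 0], "offset": [0, 0.02, -0.01], "hand": -1}, {"dr": [0, 0, 0], "offset": [0, 0.03, -0.01], "hand": -1}, {"dr": [0, 0, 0], "offset": [0, 0.02, -0.01], "hand": -1}, {"dr": [0, 0, 0], "offset": [0, 0.02, 0], "hand": -1}, {"dr": [0, 0, 0], "offset": [0, 0.02, -0.01], "hand": -1}, {"dr": [0, 0, 0], "offset": [0, 0.03, 0], "hand": -1}, {"dr": [0, 0, 0], "offset": [0, 0.02, -0.01], "hand": -1}])

```text
time_s: 23.75
eef_pos: [520.0, 296.0, 138.0]
ee_rot: [-0.0, 0.697, 0.717, -0.002]
force: [-1.4, 2.2, 4.7]
grip_width: 0.174
grip_force: 42.3
```

```bash
python3 - <<'E'
from lev import *
P,Q,s=pose();a=ang();print(P.round(1),s["force"].round(1),s["grip_width"],a)
arc(a[0],0,25)
E
```

```text
[520. 296. 138.] [-1.4  2.2  4.7] 0.17406347901027072 (np.float64(0.6162456665493575), np.float64(114.60055817667323))
{"dr":[0.0, 0.0, 0.0],"offset":[0.0, 0.02, -0.01]} 
{"dr":[0.0, 0.0, 0.0],"offset":[0.0, 0.03, 0.0]} 
{"dr":[0.0, 0.0, 0.0],"offset":[0.0, 0.02, -0.01]} 
{"dr":[0.0, 0.0, 0.0],"offset":[0.0, 0.02, 0.0]} 
{"dr":[0.0, 0.0, 0.0],"offset":[0.0, 0.03, 0.0]} 
{"dr":[0.0, 0.0, 0.0],"offset":[0.0, 0.02, -0.01]} 
{"dr":[0.0, 0.0, 0.0],"offset":[0.0, 0.02, 0.0]} 
{"dr":[0.0, 0.0, 0.0],"offset":[0.0, 0.03, 0.0]} 
{"dr":[0.0, 0.0, 0.0],"offset":[0.0, 0.02, 0.0]} 
{"dr":[0.0, 0.0, 0.0],"offset":[0.0, 0.02, 0.0]} 
{"dr":[0.0, 0.0, 0.0],"offset":[0.0, 0.03, 0.0]} 
{"dr":[0.0, 0.0, 0.0],"offset":[0.0, 0.02, 0.0]} 
{"dr":[0.0, 0.0, 0.0],"offset":[0.0, 0.02, 0.0]} 
{"dr":[0.0, 0.0, 0.0],"offset":[0.0, 0.03, 0.0]} 
{"dr":[0.0, 0.0, 0.0],"offset":[0.0, 0.02, 0.0]} 
{"dr":[0.0, 0.0, 0.0],"offset":[0.0, 0.02, 0.0]} 
{"dr":[0.0, 0.0, 0.0],"offset":[0.0, 0.03, 0.01]} 
{"dr":[0.0, 0.0, 0.0],"offset":[0.0, 0.02, 0.0]} 
{"dr":[0.0, 0.0, 0.0],"offset":[0.0, 0.02, 0.0]} 
{"dr":[0.0, 0.0, 0.0],"offset":[0.0, 0.03, 0.01]} 
{"dr":[0.0, 0.0, 0.0],"offset":[0.0, 0.02, 0.0]} 
{"dr":[0.0, 0.0, 0.0],"offset":[0.0, 0.02, 0.01]} 
{"dr":[0.0, 0.0, 0.0],"offset":[0.0, 0.03, 0.01]} 
{"dr":[0.0, 0.0, 0.0],"offset":[0.0, 0.02, 0.0]} 
{"dr":[0.0, 0.0, 0.0],"offset":[0.0, 0.02, 0.01]}
```

>>> arm_command(increments=[{"dr": [0, 0, 0], "offset": [0, 0.02, -0.01], "hand": -1}, {"dr": [0, 0, 0], "offset": [0, 0.03, 0], "hand": -1}, {"dr": [0, 0, 0], "offset": [0, 0.02, -0.01], "hand": -1}, {"dr": [0, 0, 0], "offset": [0, 0.02, 0], "hand": -1}, {"dr": [0, 0, 0], "offset": [0, 0.03, 0], "hand": -1}, {"dr": [0, 0, 0], "offset": [0, 0.02, -0.01], "hand": -1}, {"dr": [0, 0, 0], "offset": [0, 0.02, 0], "hand": -1}, {"dr": [0, 0, 0], "offset": [0, 0.03, 0], "hand": -1}])

```text
time_s: 24.55
eef_pos: [542.5, 296.4, 140.6]
ee_rot: [-0.001, 0.697, 0.717, -0.002]
force: [0.1, 1.6, 1.6]
grip_width: 0.168
grip_force: 43.2
```

>>> arm_command(increments=[{"dr": [0, 0, 0], "offset": [0, 0.02, 0], "hand": -1}, {"dr": [0, 0, 0], "offset": [0, 0.02, 0], "hand": -1}, {"dr": [0, 0, 0], "offset": [0, 0.03, 0], "hand": -1}, {"dr": [0, 0, 0], "offset": [0, 0.02, 0], "hand": -1}, {"dr": [0, 0, 0], "offset": [0, 0.02, 0], "hand": -1}, {"dr": [0, 0, 0], "offset": [0, 0.03, 0], "hand": -1}, {"dr": [0, 0, 0], "offset": [0, 0.02, 0], "hand": -1}, {"dr": [0, 0, 0], "offset": [0, 0.02, 0], "hand": -1}])

```text
time_s: 25.35
eef_pos: [564.2, 297.1, 140.6]
ee_rot: [-0.001, 0.697, 0.717, -0.002]
force: [-1.8, -3.5, 0.8]
grip_width: 0.168
grip_force: 42.3
```

```bash
python3 - <<'E'
from lev import *
P,Q,s=pose();a=ang();print(P.round(1),s["force"].round(1),s["grip_width"],a)
arc(a[0],0,9)
E
```

```text
[564.2 297.1 140.6] [-1.8 -3.5  0.8] 0.16824050955137757 (np.float64(0.22708437001947407), np.float64(114.0055802879489))
{"dr":[-0.01, 0.0, 0.0],"offset":[0.0, 0.02, 0.0]} 
{"dr":[0.0, 0.0, 0.0],"offset":[0.0, 0.03, 0.01]} 
{"dr":[0.0, 0.0, 0.0],"offset":[0.0, 0.02, 0.0]} 
{"dr":[0.0, 0.0, 0.0],"offset":[0.0, 0.03, 0.01]} 
{"dr":[0.0, 0.0, 0.0],"offset":[0.0, 0.02, 0.0]} 
{"dr":[0.0, 0.0, 0.0],"offset":[0.0, 0.02, 0.01]} 
{"dr":[0.0, 0.0, 0.0],"offset":[0.0, 0.03, 0.01]} 
{"dr":[0.0, 0.0, 0.0],"offset":[0.0, 0.02, 0.0]} 
{"dr":[0.0, 0.0, 0.0],"offset":[0.0, 0.02, 0.01]}
```

>>> arm_command(increments=[{"dr": [0, 0, 0], "offset": [0, 0.02, 0], "hand": -1}, {"dr": [0, 0, 0], "offset": [0, 0.03, 0.01], "hand": -1}, {"dr": [0, 0, 0], "offset": [0, 0.02, 0], "hand": -1}, {"dr": [0, 0, 0], "offset": [0, 0.03, 0.01], "hand": -1}, {"dr": [0, 0, 0], "offset": [0, 0.02, 0], "hand": -1}, {"dr": [0, 0, 0], "offset": [0, 0.02, 0.01], "hand": -1}, {"dr": [0, 0, 0], "offset": [0, 0.02, 0.01], "hand": -1}, {"dr": [0, 0, 0], "offset": [0, 0.02, 0], "hand": -1}])

```text
time_s: 26.15
eef_pos: [585.7, 298.0, 135.7]
ee_rot: [-0.001, 0.697, 0.717, -0.002]
force: [-2.9, -2.7, -0.1]
grip_width: 0.173
grip_force: 42.3
```

>>> arm_command(increments=[{"dr": [0, 0, 0], "offset": [0, 0.01, 0.01], "hand": -1}, {"dr": [0, 0, 0], "offset": [0, 0.02, 0], "hand": -1}, {"dr": [0, 0, 0], "offset": [0, 0.01, 0.01], "hand": -1}, {"dr": [0, 0, 0], "offset": [0, 0, 0], "hand": -1}])

```text
time_s: 26.55
eef_pos: [589.9, 298.1, 133.9]
ee_rot: [-0.001, 0.697, 0.717, -0.003]
force: [-7.0, -5.4, 7.3]
grip_width: 0.165
grip_force: 43.2
```

```bash
python3 - <<'E'
from lev import *
P,Q,s=pose();a=ang();print(P.round(1),s["force"].round(1),s["grip_width"],a)
E
```

```text
[589.9 298.1 133.9] [-7.  -5.4  7.3] 0.16510326300871112 (np.float64(-0.007129993574138405), np.float64(113.57342731748011))
```

The lever is back at rest, against its rest stop. Opening and lifting straight up.

>>> arm_command(increments=[{"dr": [0, 0, 0], "offset": [0, 0, 0], "hand": -0.6}, {"dr": [0, 0, 0], "offset": [0, 0, 0], "hand": -0.4}, {"dr": [0, 0, 0], "offset": [0, 0, 0], "hand": 0}, {"dr": [0, 0, 0], "offset": [0, 0, 0], "hand": 0.3}, {"dr": [0, 0, 0], "offset": [0, 0, 0], "hand": 0.3}])

```text
time_s: 27.05
eef_pos: [590.6, 298.2, 133.4]
ee_rot: [-0.001, 0.697, 0.717, -0.002]
force: [-0.4, 0.1, -0.3]
grip_width: 0.653
grip_force: 0.0
```

>>> arm_command(increments=[{"dr": [0, 0, 0], "offset": [0, 0, -0.1], "hand": 0.3}, {"dr": [0, 0, 0], "offset": [0, 0, -0.2], "hand": 0.3}, {"dr": [0, 0, 0], "offset": [0, 0, -0.25], "hand": 0.3}, {"dr": [0, 0, 0], "offset": [0, 0, -0.25], "hand": 0.3}, {"dr": [0, 0, 0], "offset": [0, 0, -0.25], "hand": 0.3}, {"dr": [0, 0, 0], "offset": [0, 0, 0], "hand": 0.3}])

```text
time_s: 27.65
eef_pos: [592.0, 298.7, 265.4]
ee_rot: [0.002, 0.697, 0.717, 0.002]
force: [0.7, -0.0, 0.2]
grip_width: 0.647
grip_force: 0.0
```

```bash
python3 - <<'E'
from lev import *
P,Q,s=pose();print(P.round(1),s["force"].round(1),s["time_s"])
sd=ctrl.capture("side")
cv2.imwrite("pics/s6.png",cv2.resize(sd[90:315,200:450+50],(800,600),interpolation=2)[:,:,::-1])
E
```

```text
[592.  298.7 265.4] [ 0.7 -0.   0.2] 27.65
```

View pics/s6.png

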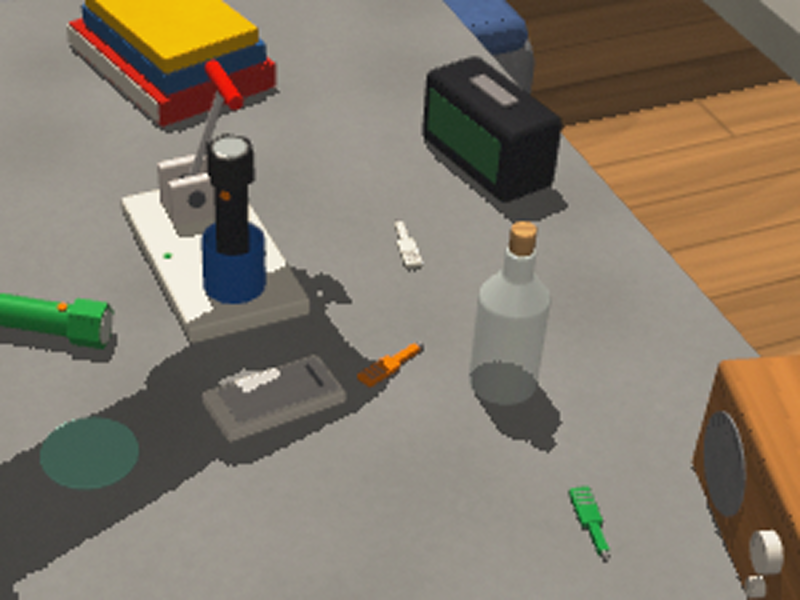

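The flashlight stands lens up in the cup at (232,210). The lever bar is back at rest at (224,85), the same place as before the pull. The bottle, case and holders have not moved.

```bash
python3 -c "
from rig import ctrl
print(ctrl.finish_job())"
```

```text
the job is handed in; nothing more can be done
None
```

The job is handed in at about 28 s of the 69 s allowed: the flashlight stands lens up in the blue cup, the lever was pulled to its stop and eased back to rest over about 4 s, and the bottle, case and filter holders look unmoved in the last picture.

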